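# Refit a dryer's drum roller and lint screens

### The arm

A 6-joint arm with a two-finger parallel gripper is mounted at the origin on the work surface. World frame = base frame: x ahead of the robot, y to its left, z up, the work surface at z = 0. Lengths are in mm, angles in rad, forces in N, time in s.
With the tool pointing down it reaches from about 400 to 925 mm from the base axis. Payload 12.5 kg.
Tool frame: the origin (TCP) lies at the very end of the fingers, on their centre line; the grasp point (between the pads) lies env.grip_point_offset behind it (env.grip_point_offset is the distance from the TCP to the grasp point, in mm); y points along the fingers, z is the direction in which the jaws open and shut, and the axes are right-handed (so a half turn about y gives the same grasp; the last joint's range is limited). The gripper opens to 95 mm and grips with 3 to 60 N. Pads are 20 mm wide; open, the fingers measure 119 mm over their backs; the gripper's body (75 mm by 180 mm) begins 59 mm behind the grasp point.
Start: joints at [1.066, 0.491, 1.559, -0, 1.092, -0.106], TCP at [242.681, 575.98, 214.661] pointing down, gripper open.
Joint ranges: [-3.1, 3.1], [-0.84, 2.19], [0.05, 2.79], [-1.13, 4.28], [0.06, 2.93], [-2.69, 2.69]. Speed limits (rad/s): [2.22, 2.22, 2.79, 3.14, 3.14, 3.14].

### API

Orientations are given as [roll, pitch, yaw] about the fixed x, y, z axes, in that order (R = Rz(yaw) Ry(pitch) Rx(roll)).
In Python, from cell import readout, read_camera, env, nets gives the robot as it stands.
- The arm moves only by the tool apply_moves, never from a script. Its argument "increments" is a list of rows, each a list of 3 entries, a list of its own where there are three numbers: the shift along the tool's x, y, z in cm, then the turn, a rotation vector about the tool's x, y, z in degrees, then the finger opening in cm, from 0 to 9.51. A call has exactly 5 rows; each row shifts and turns the pose as measured when the row begins, along the tool's axes as they then stand; what a row does not reach is not made up. A row lasts 1/8 s, in which the tool goes at most 62.5 mm and 10.7 degrees, less where a joint would pass 70% of its speed; a pose out of reach is approached as far as the arm can. A call with a gripper value outside its range is refused whole. The fingers move at their own pace and stop on an object; the grip force is fixed at half the most. Time passes only in rows, so rows that do not move let the fingers close, or fill a call up. It gives the time, the measured TCP pose, the force and the opening at its end, in the units of the state.
- readout.state(): the state, without advancing time (a new reading comes with each control period).
- read_camera(name): name is "scene" or "top" or "wrist"; returns a dict with "img" (480x640x3 uint8, red, green, blue), "vfov" (degrees; the focal length in pixels is half the picture's height over the tangent of half this angle, whatever the lens; pixels are square), "cx", "cy" (the principal point, pixels), "rvec" (rotation vector, rad) and "tvec" (3), from world to camera coordinates, as OpenCV has them; the wrist camera has in their place "mount" (4x4, takes a point from camera to tool coordinates, whose origin is the TCP and whose axes are the tool frame's). Camera axes: x right, y down, z forward; pixel columns grow to the right and rows downward; lengths in mm; the calibration is good to about 2 mm. A picture is of the moment at which its call begins: read the wrist's pose just before it. There is no depth.
- env.job_done(): hands the job in, once; it reports no verdict.
Trained networks look in a picture, given as the dict that the camera call returned (one of the last four; its "shot" number tells which), for a name from the list of things; names that differ only in an ending like _2 or _b are one class to them, and where a whole thing is asked for, a point or a joint stands for the part that bears it (a point fixed in the world has none). Each returns a list of dicts, best first, with "confidence" (0 to 1); they miss things now and then, are a little off and sometimes report something else, mostly with a low value. They report only what shows in the picture. A call takes as long as a camera call. They do not tell look-alikes from the thing itself.
- nets.look_for(picture, thing): "point" ([x, y, z] in mm, in the coordinates of the camera as it stood for that picture, good to about 4 mm: the middle of the surface that is visible of it).
- nets.mark_of(picture, thing): "point" ([x, y, z] in mm, in the coordinates of the camera as it stood for that picture, good to about 4 mm: a listed point, or the origin of a listed thing).
The state is a dict: "t": time; "joints": joint angles; "qvel": joint speeds; "tau": joint torques, N m; "eef_pos": TCP position; "tcp_rot": TCP orientation; "ft_force": force on the tool from outside, world axes, zero at the start; "moment": the same for the moment, N m; "opening": opening from 0.0 (shut) to 1.0 (fully open).
Only numpy, scipy, OpenCV 4.12 (cv2) and the standard library are available. Lean on these libraries where they do the work, as an engineer would, in place of code of your own. Each camera call takes 0.05 s, during which the arm holds its last target. There are 200 camera calls.

### The job

Refit the dryer parts: take the worn black roller off the upright axle and put it in the orange old-parts tray, then slide the blue spacer sleeve down over the axle, fully home on the plate, and the yellow new roller on top of it, fully home on the sleeve. Move every lint screen from the drip rack into a slot of its own in the grey filter housing, upright and pushed fully home. Only when all of these are fitted, swing the red-knobbed lock lever all the way over to its other end, and leave the other things on the counter where they are.

Things in the scene. Friction and masses are not known exactly. Their poses are not given: they have to be found in the camera images.
- old: worn roller, black, one piece: wheel 60 mm across and 26 mm high at the bottom with a hub 36 mm across above it, 62 mm high in all, 27 mm bore right through. It starts on the axle, wheel down. Origin on the bore axis at the underside, z up along the bore
- sleeve: new spacer sleeve, a plain blue tube: 42 mm outside, 27 mm bore, 40 mm high, standing on the counter in front of the bracket. Origin on the bore axis at one end face (the lower one at the start), z along the bore into the sleeve (up at the start); either end may go down
- roller: new roller, a plain yellow ring: 58 mm outside, 27 mm bore, 30 mm high, lying flat on the counter in front of the bracket. Origin on the bore axis at one end face (the lower one at the start), z along the bore into the ring (up at the start); either end may go down. It changes places with the sleeve from start to start
- screen0: lint screen, a flat panel with a blue frame: 96 mm wide (its x), 10 mm thick (its y), 90 mm tall (its z), 0.12 kg. Origin at the middle of the bottom edge. It starts in the drip rack leaning 0.4 rad from upright towards its -y, with about 45 mm of it clear above the bay's back. May be absent
- screen1: lint screen like screen0, in the next bay of the rack (bays 54 mm apart). May be absent
- screen2: lint screen like screen0, in the third bay. May be absent
- screen3: lint screen like screen0, in the fourth bay. May be absent
- rack: white drip rack fixed to the counter, 122 x 220 mm, four leaning bays 54 mm apart along its y; the panels' bottom edges rest 24 mm above the counter. Origin at the centre of its underside. It changes sides with the filter housing from start to start
- housing: grey filter housing fixed to the counter, a block 122 x 215 x 50 mm (x, y, z) with four slots along its x, 54 mm apart along its y, each 103 x 13 mm and 35 mm deep (floor 15 mm above the counter) with a 4 mm chamfer around the mouth. A screen fits either way round and stands 55 mm out of the block when home. Origin at the centre of the underside
- housing_hole0 (a point): centre of the mouth of the first slot (at the -y end), level with the block's top
- housing_hole1 (a point): centre of the mouth of the second slot
- housing_hole2 (a point): centre of the mouth of the third slot
- housing_hole3 (a point): centre of the mouth of the fourth slot (at the +y end)
- bracket: roller bracket fixed to the counter: aluminium plate 110 x 200 x 12 mm (x, y, z) with the axle 50 mm from the origin towards its +y and the lock lever 60 mm towards its -y, on a block 70 x 50 x 25 mm. Origin at the centre of the underside, x away from the robot
- axle_foot (a point): foot of the axle, on the plate's top, 12 mm above the counter. The axle is an upright steel pin 24 mm across and 72 mm high; its top 9 mm taper to 14 mm across
- lock (a joint): lock lever, rad: 0 leaning towards the robot (bracket -x, unlocked), 1.0 leaning away (+x, locked) against its stop; it starts at 0 to 0.12, moves with under 2 N at the knob and stays where it is left
- lock_tip (a point): centre of the lever's red ball knob, 26 mm across, at the end of a 70 mm arm of 10 mm rod; it swings about an axis along the bracket's y, 34 mm above the counter and 60 mm to the -y side of the bracket's origin, 0.5 rad either side of upright
- tray: orange old-parts tray fixed to the counter, 110 x 110 x 35 mm, 4 mm walls and floor, empty. Origin at the centre of the underside. It changes sides from start to start with a white basket of clothes pegs (110 x 110 x 60 mm, fixed, not used)
- wrench: steel wrench 150 mm long and 8 mm high, lying flat crosswise before the bracket. Origin at the middle. Leave alone
- screwdriver: green-handled screwdriver 180 mm long, lying crosswise close to the robot. Origin at the middle. Leave alone
- detergent: white detergent bottle, 80 mm across, 200 mm tall, at the back. Leave alone
- tin: tin can 70 mm across, 100 mm tall, at the back. Leave alone
- cup: green dosing cup, 70 mm across, 70 mm tall, at the back. Leave alone
- brush: small brush 190 mm long at the left side. Leave alone
There are look-alikes about, which are no part of the job. What is shaped like the screen0 but purple is not meant.

How it is judged:
By the outcome, as a careful person would: the job done as asked, in the order asked, and still so for the second after the job is handed in, with the robot touching nothing.
Of screen0, screen1, screen2, screen3 only 2 to 4 are there at a start; the rules pass over those that are not, and their reading is None.
At some moment in a run one of sleeve, roller may be knocked a few centimetres aside while the robot is not near it.
It also fails if it takes over 210 s, if anything falls off the work surface, if the arm or the gripper's body presses on something with over 40 N, if the wrist force passes 120 N, or if a joint passes its speed limit or range.

## Working session

There is one attempt and no reset: what is moved stays moved. The work goes in short steps, Python scripts to look and compute and a tool call to move; the robot and the scene stay as the last step left them, time stands still between calls to the robot, and variables do not carry over. Pictures are saved under pics/ and viewed, about 12 in all and at most 16, crops included, and the job is handed in when it is done.

Besides the shell and the picture viewer there is one more tool, called as name(argument=value, ...) on one line, values as JSON. apply_moves: Moves the arm, as the interface text tells. Its arguments: {"type":"object","properties":{"increments":{"type":"array"}},"required":["increments"]}

```bash
mkdir -p pics; ls; cat > h.py <<'E'
import numpy as np, cv2
from scipy.spatial.transform import Rotation as R
from cell import readout, read_camera, env, nets
def pose():
    s=readout.state(); T=np.eye(4)
    T[:3,3]=s["eef_pos"]; T[:3,:3]=R.from_euler('xyz',s["tcp_rot"]).as_matrix(); return T
def shot(name):
    T=pose(); p=read_camera(name)
    if name=="wrist": W=T@np.array(p["mount"])
    else:
        M=np.eye(4); M[:3,:3]=cv2.Rodrigues(np.array(p["rvec"],float))[0]; M[:3,3]=p["tvec"]; W=np.linalg.inv(M)
    return p,W   # W: camera->world
def tow(W,pt): return W[:3,:3]@np.array(pt)+W[:3,3]
def f(p): return p["img"].shape[0]/2/np.tan(np.radians(p["vfov"])/2)
def proj(p,W,X):
    c=np.linalg.inv(W)@np.append(X,1); return np.array([p["cx"],p["cy"]])+f(p)*c[:2]/c[2]
def plane(p,W,uv,z):
    d=W[:3,:3]@np.array([(uv[0]-p["cx"])/f(p),(uv[1]-p["cy"])/f(p),1]); o=W[:3,3]
    return o+d*(z-o[2])/d[2]
def save(p,n): cv2.imwrite(f"pics/{n}.png",p["img"][:,:,::-1])
def tool(X):  # world point to tool axes cm
    T=pose(); return np.round(T[:3,:3].T@(np.array(X)-T[:3,3])/10,2)
def st():
    s=readout.state(); print("t",round(s["t"],2),"pos",np.round(s["eef_pos"],1),"rot",np.round(s["tcp_rot"],3),"F",np.round(s["ft_force"],1),"open",round(s["opening"],3)); return s
E
cat > a.py <<'E'
from h import *
st(); print("gpo",env.grip_point_offset); print(np.round(pose()[:3,:3],3))
for c in ["scene","top"]:
    p,W=shot(c); save(p,c+"0"); print(c,"cam at",np.round(W[:3,3]),p["vfov"])
    for k,L in (("mark_of","old sleeve roller screen0 rack housing housing_hole0 housing_hole1 housing_hole2 housing_hole3 bracket axle_foot lock_tip tray".split()),):
        for t in L:
            r=getattr(nets,k)(p,t)
            print(t,[(round(x["confidence"],2),np.round(tow(W,x["point"])).astype(int).tolist(),proj(p,W,tow(W,x["point"])).astype(int).tolist()) for x in r[:6]])
E
python3 a.py
```

```text
pics
t 0.0 pos [242.5 575.7 214. ] rot [-1.572  0.    -0.399] F [ 0.6  0.2 -0.6] open 1.002
gpo 18.8
[[ 0.922 -0.001  0.388]
 [-0.388 -0.001  0.922]
 [-0.    -1.    -0.001]]
scene cam at [1389. -151. 1504.] 43.35165893586128
old [(0.65, [665, 48, 11], [335, 279])]
sleeve [(0.55, [447, 52, 3], [322, 215]), (0.24, [786, 193, -1], [397, 312])]
roller [(0.68, [429, -82, 4], [276, 217])]
screen0 [(0.91, [479, -394, 23], [169, 244]), (0.81, [298, -351, 7], [181, 193]), (0.69, [672, -573, 5], [107, 320]), (0.62, [645, -431, 4], [160, 303]), (0.57, [473, -345, 26], [186, 240])]
rack [(0.81, [474, -330, -5], [193, 244]), (0.15, [668, -3, 3], [317, 285])]
housing []
housing_hole0 [(0.94, [472, 295, 52], [406, 201]), (0.68, [466, 239, 51], [387, 202]), (0.68, [483, 351, 51], [425, 201]), (0.57, [489, 401, 53], [443, 200]), (0.35, [670, 55, 15], [338, 280]), (0.33, [470, -330, -3], [193, 243])]
housing_hole1 [(0.94, [472, 295, 52], [406, 201]), (0.68, [466, 239, 51], [387, 202]), (0.68, [483, 351, 51], [425, 201]), (0.57, [489, 401, 53], [443, 200]), (0.35, [670, 55, 15], [338, 280]), (0.33, [47
[... 1541 characters left out ...]
2, [476, 346, 54], [204, 270]), (0.76, [467, 293, 51], [223, 274]), (0.21, [662, 51, 9], [312, 206])]
housing_hole2 [(0.93, [488, 405, 51], [183, 266]), (0.92, [476, 346, 54], [204, 270]), (0.76, [467, 293, 51], [223, 274]), (0.21, [662, 51, 9], [312, 206])]
housing_hole3 [(0.93, [488, 405, 51], [183, 266]), (0.92, [476, 346, 54], [204, 270]), (0.76, [467, 293, 51], [223, 274]), (0.21, [662, 51, 9], [312, 206])]
bracket [(0.76, [673, 2, 1], [329, 203])]
axle_foot [(0.97, [660, 48, 11], [313, 207]), (0.61, [360, 3, 0], [328, 313]), (0.54, [647, -66, 101], [355, 207])]
lock_tip [(0.63, [473, -334, -2], [446, 273])]
tray [(0.85, [655, -192, -3], [396, 210]), (0.17, [472, -345, 22], [452, 274])]
```

View pics/top0.png

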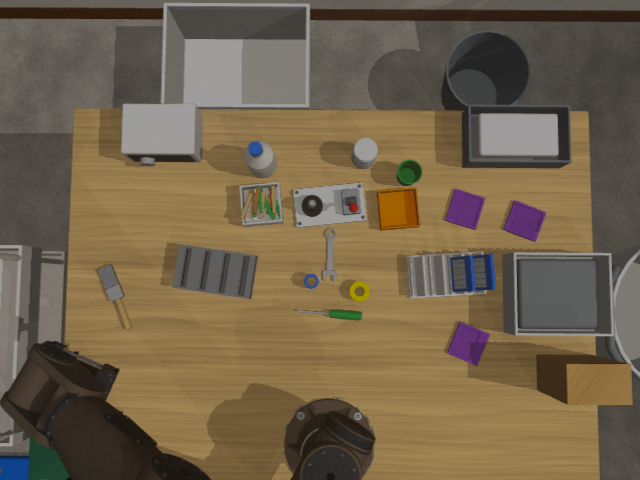

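View pics/scene0.png

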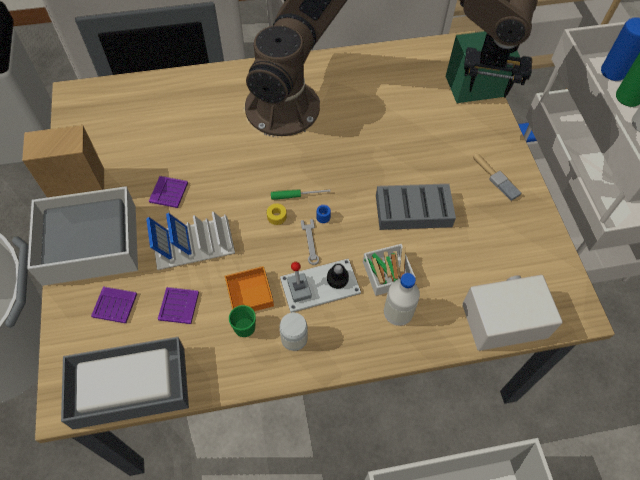

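```bash
cat >> h.py <<'E'
def plan(wps, T=None):
    """wps: list of (pos, R matrix or yaw, nrows, opening_cm)"""
    T=pose() if T is None else T.copy(); rows=[]
    for X,Rt,n,g in wps:
        if np.isscalar(Rt): Rt=down(Rt)
        if Rt is None: Rt=T[:3,:3]
        rv=R.from_matrix(T[:3,:3].T@Rt).as_rotvec()/n; d=(np.array(X)-T[:3,3])/n
        for i in range(n):
            rows.append([np.round(T[:3,:3].T@d/10,2).tolist(),np.round(np.degrees(rv),1).tolist(),g])
            T[:3,:3]=T[:3,:3]@R.from_rotvec(rv).as_matrix(); T[:3,3]+=d
        print("wp",X,"step",round(np.linalg.norm(d),1),"mm",round(np.degrees(np.linalg.norm(rv)),1),"deg")
    for i,r in enumerate(rows):
        print(("\n" if i%5==0 else "")+str(r),end=", ")
    print()
def down(y): return (R.from_euler('z',y)*R.from_euler('x',-np.pi/2)).as_matrix()
E
python3 -c "
from h import *
p,W=shot('wrist'); print(p['vfov'],p['cx'],p['cy'],np.round(p['mount'],3).tolist())
plan([((640,50,235),-1.571,13,9.5),((640,50,235),-1.571,2,9.5)])"
```

```text
63.58684708523519 316.99260429807714 236.90514651491256 [[0.001, 0.962, 0.272, -76.658], [0.0, -0.272, 0.962, -169.387], [1.0, -0.0, -0.001, -0.154], [0.0, 0.0, 0.0, 1.0]]
wp (640, 50, 235) step 50.7 mm 5.2 deg
wp (640, 50, 235) step 0.0 mm 0.0 deg

[[4.39, -0.16, -2.54], [-0.0, 5.2, -0.0], 9.5], [[4.6, -0.16, -2.14], [-0.0, 5.2, -0.0], 9.5], [[4.77, -0.16, -1.71], [-0.0, 5.2, -0.0], 9.5], [[4.91, -0.16, -1.28], [-0.0, 5.2, -0.0], 9.5], [[5.0, -0.16, -0.83], [-0.0, 5.2, -0.0], 9.5], 
[[5.06, -0.16, -0.38], [-0.0, 5.2, -0.0], 9.5], [[5.07, -0.16, 0.08], [-0.0, 5.2, -0.0], 9.5], [[5.04, -0.16, 0.54], [-0.0, 5.2, -0.0], 9.5], [[4.97, -0.16, 0.99], [-0.0, 5.2, -0.0], 9.5], [[4.86, -0.16, 1.43], [-0.0, 5.2, -0.0], 9.5], 
[[4.72, -0.16, 1.86], [-0.0, 5.2, -0.0], 9.5], [[4.53, -0.16, 2.28], [-0.0, 5.2, -0.0], 9.5], [[4.3, -0.16, 2.68], [-0.0, 5.2, -0.0], 9.5], [[0.0, 0.0, 0.0], [0.0, -0.0, -0.0], 9.5], [[0.0, 0.0, 0.0], [0.0, -0.0, -0.0], 9.5],
```

apply_moves(increments=[[[4.4,-0.2,-2.5],[0,5.2,0],9.5],[[4.6,-0.2,-2.1],[0,5.2,0],9.5],[[4.8,-0.2,-1.7],[0,5.2,0],9.5],[[4.9,-0.2,-1.3],[0,5.2,0],9.5],[[5.0,-0.2,-0.8],[0,5.2,0],9.5]])

```text
t: 2.17
eef_pos: [397.5, 370.3, 224.6]
tcp_rot: [-1.57, 0.0, -0.861]
ft_force: [-0.4, 0.4, -0.2]
opening: 0.997
```

apply_moves(increments=[[[5.0,-0.2,-0.4],[0,5.2,0],9.5],[[5.0,-0.2,0.1],[0,5.2,0],9.5],[[5.0,-0.2,0.5],[0,5.2,0],9.5],[[5.0,-0.2,1.0],[0,5.2,0],9.5],[[4.9,-0.2,1.4],[0,5.2,0],9.5]])

```text
t: 2.8
eef_pos: [549.7, 158.3, 235.8]
tcp_rot: [-1.568, 0.001, -1.33]
ft_force: [-0.1, 0.8, 0.5]
opening: 0.996
```

apply_moves(increments=[[[4.7,-0.2,1.9],[0,5.2,0],9.5],[[4.5,-0.2,2.3],[0,5.2,0],9.5],[[4.3,-0.2,2.7],[0,5.2,0],9.5],[[0,0,0],[0,0,0],9.5],[[0,0,0],[0,0,0],9.5]])

```text
t: 3.42
eef_pos: [641.6, 27.0, 241.6]
tcp_rot: [-1.568, 0.002, -1.616]
ft_force: [0.5, -0.5, -0.0]
opening: 1.001
```

```bash
cat > b.py <<'E'
from h import *; import sys
p,W=shot('wrist'); save(p,sys.argv[1]); st()
for t in sys.argv[2:]:
    for k in ("mark_of","look_for"):
        r=getattr(nets,k)(p,t)
        print(k,t,[(round(x["confidence"],2),np.round(tow(W,x["point"]),1).tolist(),proj(p,W,tow(W,x["point"])).astype(int).tolist()) for x in r[:4]])
E
python3 b.py w1 old axle_foot lock_tip bracket
```

```text
t 3.48 pos [641.6  27.2 241.7] rot [-1.568  0.002 -1.616] F [ 0.6 -0.9 -0.2] open 0.999
mark_of old [(0.71, [664.0, 53.0, 12.0], [337, 177])]
look_for old [(0.96, [658.8, 60.8, 39.0], [332, 173])]
mark_of axle_foot [(0.9, [659.7, 47.8, 11.7], [332, 183]), (0.46, [647.6, -62.6, 100.7], [328, 321])]
look_for axle_foot [(0.66, [664.3, -5.9, 10.1], [338, 232]), (0.47, [650.2, -58.6, 106.8], [331, 320])]
mark_of lock_tip [(0.65, [648.6, -62.2, 99.8], [329, 320])]
look_for lock_tip [(0.78, [649.6, -56.9, 104.5], [330, 317]), (0.36, [800.0, -62.3, 65.2], [483, 297]), (0.24, [493.4, -221.9, 10.0], [205, 408])]
mark_of bracket [(0.71, [666.7, 1.7, 1.3], [340, 223]), (0.55, [422.9, -79.2, 1.1], [131, 301])]
look_for bracket [(0.73, [666.5, -2.6, 14.2], [341, 230])]
```

View pics/w1.png

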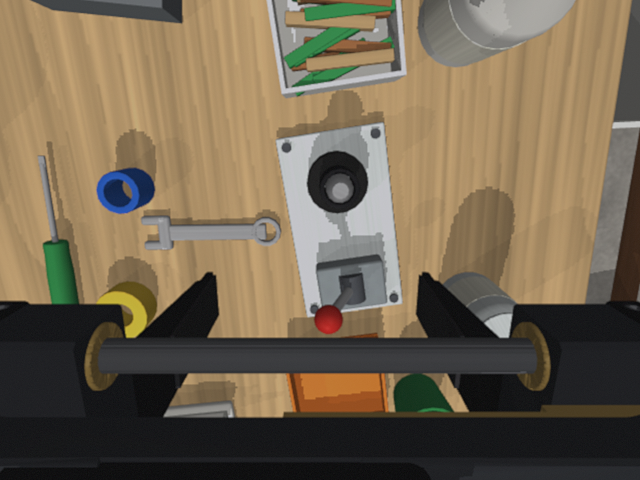

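```bash
cat > c.py <<'E'
from h import *; import sys
p,W=shot('wrist'); st()
i=p["img"]
print("axle top",plane(p,W,(341,188),84))
c=cv2.resize(i[130:240,280:400],None,fx=5,fy=5,interpolation=cv2.INTER_CUBIC); cv2.imwrite("pics/crop1.png",c[:,:,::-1])
plan([((662,51,120),-1.571,5,9.5),((662,51,46),-1.571,4,9.5),((662,51,46),-1.571,1,9.5)])
E
python3 c.py
```

```text
t 3.92 pos [641.8  27.3 242. ] rot [-1.567  0.002 -1.616] F [-0.4 -0.6 -0.7] open 0.997
axle top [663.87073278  53.54993156  84.        ]
wp (662, 51, 120) step 25.2 mm 0.5 deg
wp (662, 51, 46) step 18.5 mm 0.0 deg
wp (662, 51, 46) step 0.0 mm 0.0 deg

[[-0.49, 2.44, 0.37], [-0.0, -0.5, -0.0], 9.5], [[-0.49, 2.44, 0.38], [-0.0, -0.5, -0.0], 9.5], [[-0.48, 2.44, 0.39], [-0.0, -0.5, -0.0], 9.5], [[-0.48, 2.44, 0.39], [-0.0, -0.5, -0.0], 9.5], [[-0.48, 2.44, 0.4], [-0.0, -0.5, -0.0], 9.5], 
[[-0.0, 1.85, 0.0], [0.0, 0.0, -0.0], 9.5], [[-0.0, 1.85, 0.0], [0.0, 0.0, -0.0], 9.5], [[-0.0, 1.85, 0.0], [0.0, 0.0, -0.0], 9.5], [[-0.0, 1.85, 0.0], [0.0, 0.0, -0.0], 9.5], [[-0.0, -0.0, 0.0], [0.0, -0.0, -0.0], 9.5],
```

View pics/crop1.png

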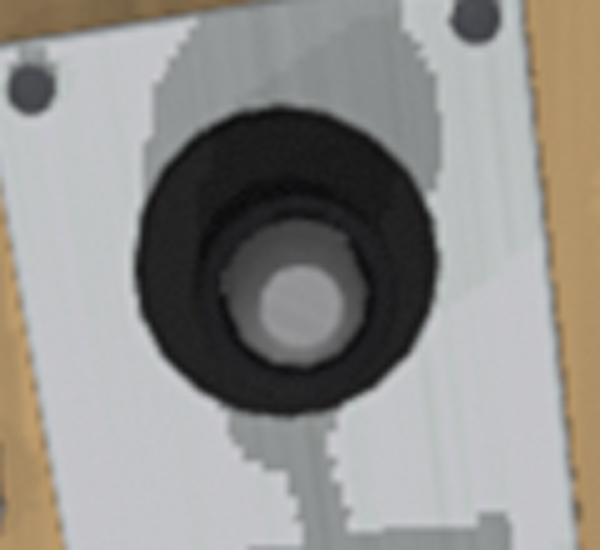

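apply_moves(increments=[[[-0.5,2.5,0.4],[0,-0.5,0],9.5],[[-0.5,2.5,0.4],[0,-0.5,0],9.5],[[-0.5,2.5,0.4],[0,-0.5,0],9.5],[[-0.5,2.4,0.4],[0,-0.5,0],9.5],[[-0.4,2.4,0.4],[0,-0.5,0],9.5]])

```text
t: 4.55
eef_pos: [664.6, 51.8, 118.2]
tcp_rot: [-1.562, 0.001, -1.571]
ft_force: [0.2, 0.1, 0.2]
opening: 1.0
```

```bash
cat > d.py <<'E'
from h import *
p,W=shot('wrist'); st()
r=nets.mark_of(p,'axle_foot'); print([(x["confidence"],tow(W,x["point"])) for x in r])
r=nets.mark_of(p,'old'); print([(x["confidence"],tow(W,x["point"])) for x in r])
print(proj(p,W,(662,51,84)))
g=p["img"].astype(int).sum(2); u,v=proj(p,W,(662,51,84)).astype(int); 
c=p["img"][max(0,v-70):v+70,u-80:u+80]; cv2.imwrite("pics/crop2.png",cv2.resize(c,None,fx=4,fy=4)[:,:,::-1]); print(u-80,max(0,v-70))
plan([((662,51,46),-1.571,4,9.5),((662,51,46),-1.571,1,9.5)])
E
python3 d.py
```

```text
t 4.6 pos [663.6  52.2 114.8] rot [-1.566  0.002 -1.57 ] F [-1.5  0.4 -3.3] open 1.001
[]
[(0.62, array([661.32786954,  50.23481207,  13.58979399])), (0.35, array([5.26521131e+02, 3.50626112e+00, 1.45988849e-01]))]
[311.97101016 270.75407937]
231 200
wp (662, 51, 46) step 18.0 mm 0.1 deg
wp (662, 51, 46) step 0.0 mm 0.0 deg

[[0.02, 1.8, -0.06], [-0.1, 0.0, -0.0], 9.5], [[0.02, 1.8, -0.06], [-0.1, 0.0, -0.0], 9.5], [[0.02, 1.8, -0.05], [-0.1, 0.0, -0.0], 9.5], [[0.02, 1.8, -0.05], [-0.1, 0.0, -0.0], 9.5], [[-0.0, 0.0, -0.0], [-0.0, -0.0, 0.0], 9.5],
```

View pics/crop2.png

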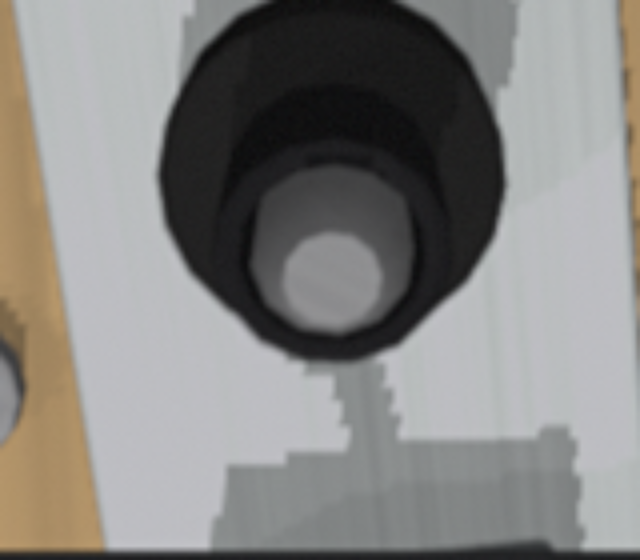

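apply_moves(increments=[[[0,1.8,0],[0,0,0],9.5],[[0,1.8,0],[0,0,0],9.5],[[0,1.7,0],[0,0,0],9.5],[[0,1.5,0],[0,0,0],9.5],[[0,0,0],[0,0,0],2.0]])

```text
t: 5.32
eef_pos: [664.9, 51.2, 47.2]
tcp_rot: [-1.562, 0.001, -1.572]
ft_force: [0.0, -0.5, -0.9]
opening: 0.941
```

apply_moves(increments=[[[0,0,0],[0,0,0],2.0],[[0,0,0],[0,0,0],2.0],[[0,0,0],[0,0,0],2.0],[[0,0,0],[0,0,0],2.0],[[0,0,0],[0,0,0],2.0]])

```text
t: 5.95
eef_pos: [665.7, 51.3, 48.9]
tcp_rot: [-1.56, 0.001, -1.572]
ft_force: [-0.6, -0.1, -0.7]
opening: 0.424
```

apply_moves(increments=[[[0,0,0],[0,0,0],2.0],[[0,0,0],[0,0,0],2.0],[[0,-2,0],[0,0,0],2.0],[[0,-4,0],[0,0,0],2.0],[[0,-4,0],[0,0,0],2.0]])

```text
t: 6.58
eef_pos: [663.3, 51.1, 151.0]
tcp_rot: [-1.565, 0.001, -1.572]
ft_force: [0.6, 0.9, -1.3]
opening: 0.38
```

```bash
python3 -c "
from h import *
st()
plan([((657,51,180),-1.571,1,2.0),((657,-191,180),-1.571,7,2.0),((657,-191,50),-1.571,5,2),((657,-191,42),-1.571,2,2)])"
```

```text
t 6.58 pos [663.3  51.1 151. ] rot [-1.565e+00  1.000e-03 -1.572e+00] F [ 0.6  0.9 -1.3] open 0.38
wp (657, 51, 180) step 29.7 mm 0.3 deg
wp (657, -191, 180) step 34.6 mm 0.0 deg
wp (657, -191, 50) step 26.0 mm 0.0 deg
wp (657, -191, 42) step 4.0 mm 0.0 deg

[[0.01, -2.9, -0.62], [-0.3, -0.0, -0.1], 2.0], [[3.46, -0.0, 0.0], [-0.0, 0.0, 0.0], 2.0], [[3.46, -0.0, 0.0], [-0.0, 0.0, 0.0], 2.0], [[3.46, -0.0, 0.0], [-0.0, 0.0, 0.0], 2.0], [[3.46, -0.0, 0.0], [-0.0, 0.0, 0.0], 2.0], 
[[3.46, -0.0, 0.0], [-0.0, 0.0, 0.0], 2.0], [[3.46, -0.0, 0.0], [-0.0, 0.0, 0.0], 2.0], [[3.46, -0.0, 0.0], [-0.0, 0.0, 0.0], 2.0], [[-0.0, 2.6, -0.0], [0.0, -0.0, -0.0], 2], [[-0.0, 2.6, -0.0], [0.0, -0.0, -0.0], 2], 
[[-0.0, 2.6, -0.0], [0.0, -0.0, -0.0], 2], [[-0.0, 2.6, -0.0], [0.0, -0.0, -0.0], 2], [[-0.0, 2.6, -0.0], [0.0, -0.0, -0.0], 2], [[-0.0, 0.4, -0.0], [0.0, -0.0, -0.0], 2], [[-0.0, 0.4, -0.0], [0.0, -0.0, -0.0], 2],
```

apply_moves(increments=[[[0,-2.9,-0.6],[0,0,0],2.0],[[3.5,0,0],[0,0,0],2.0],[[3.5,0,0],[0,0,0],2.0],[[3.5,0,0],[0,0,0],2.0],[[3.5,0,0],[0,0,0],2.0]])

```text
t: 7.2
eef_pos: [659.7, -90.2, 193.2]
tcp_rot: [-1.549, -0.0, -1.567]
ft_force: [-0.5, -0.0, -1.5]
opening: 0.38
```

apply_moves(increments=[[[3.5,0,0],[0,0,0],2.0],[[3.5,0,0],[0,0,0],2.0],[[2.8,0,0],[0,0,0],2.0],[[0,0,0],[0,0,0],2.0],[[0,0,0],[0,0,0],2.0]])

```text
t: 7.82
eef_pos: [660.6, -193.7, 200.3]
tcp_rot: [-1.541, -0.003, -1.57]
ft_force: [0.2, 0.7, -1.7]
opening: 0.385
```

```bash
python3 -c "
from h import *
p,W=shot('wrist'); save(p,'w2')
r=nets.mark_of(p,'tray'); print([(x['confidence'],tow(W,x['point'])) for x in r])
st()
plan([((657,-191,50),-1.571,5,2),((657,-191,44),-1.571,5,2)])"
```

```text
[(0.67, array([ 657.54041886, -193.42317648,   -2.82954044])), (0.2, array([ 663.93548867, -192.47706453,  164.62465614]))]
t 7.92 pos [ 660.7 -193.3  200.1] rot [-1.542 -0.003 -1.569] F [-0.4  0.7 -0.4] open 0.378
wp (657, -191, 50) step 30.0 mm 0.3 deg
wp (657, -191, 44) step 1.2 mm 0.0 deg

[[-0.05, 3.0, -0.16], [-0.3, 0.0, 0.0], 2], [[-0.05, 3.0, -0.14], [-0.3, 0.0, 0.0], 2], [[-0.05, 3.0, -0.13], [-0.3, 0.0, 0.0], 2], [[-0.05, 3.0, -0.11], [-0.3, 0.0, 0.0], 2], [[-0.05, 3.0, -0.09], [-0.3, 0.0, 0.0], 2], 
[[-0.0, 0.12, 0.0], [0.0, -0.0, -0.0], 2], [[-0.0, 0.12, 0.0], [0.0, -0.0, -0.0], 2], [[-0.0, 0.12, 0.0], [0.0, -0.0, -0.0], 2], [[-0.0, 0.12, 0.0], [0.0, -0.0, -0.0], 2], [[-0.0, 0.12, 0.0], [0.0, -0.0, -0.0], 2],
```

apply_moves(increments=[[[0,3.1,-0.1],[-0.3,0,0],2],[[0,3.1,-0.1],[-0.3,0,0],2],[[0,3.1,-0.1],[-0.3,0,0],2],[[0,3.1,-0.1],[-0.3,0,0],2],[[0,2.8,0],[-0.3,0,0],2]])

```text
t: 8.55
eef_pos: [662.1, -189.1, 48.0]
tcp_rot: [-1.562, -0.005, -1.564]
ft_force: [0.7, -0.7, -1.7]
opening: 0.381
```

```bash
python3 -c "
from h import *
st()"
```

```text
t 8.55 pos [ 662.1 -189.1   48. ] rot [-1.562 -0.005 -1.564] F [ 0.7 -0.7 -1.7] open 0.381
```

apply_moves(increments=[[[0,0.5,0],[0,0,0],2],[[0,0.2,0],[0,0,0],5.5],[[0,0,0],[0,0,0],5.5],[[0,0,0],[0,0,0],5.5],[[0,0,0],[0,0,0],5.5]])

```text
t: 9.18
eef_pos: [663.5, -187.6, 43.4]
tcp_rot: [-1.56, -0.006, -1.562]
ft_force: [-0.2, 0.8, 0.5]
opening: 0.578
```

apply_moves(increments=[[[0,-3,0],[0,0,0],5.5],[[0,-4,0],[0,0,0],5.5],[[0,-4,0],[0,0,0],5.5],[[0,-4,0],[0,0,0],5.5],[[0,0,0],[0,0,0],9.5]])

```text
t: 9.8
eef_pos: [661.7, -187.2, 199.8]
tcp_rot: [-1.558, -0.006, -1.562]
ft_force: [-0.6, 0.3, -0.8]
opening: 0.637
```

```bash
python3 -c "
from h import *
st()
plan([((455,40,195),-1.571,8,9.5),((455,40,195),-1.571,2,9.5)])"
```

```text
t 9.8 pos [ 661.7 -187.2  199.8] rot [-1.558 -0.006 -1.562] F [-0.6  0.3 -0.8] open 0.637
wp (455, 40, 195) step 38.4 mm 0.1 deg
wp (455, 40, 195) step 0.0 mm 0.0 deg

[[-2.86, 0.01, -2.56], [-0.1, 0.1, 0.0], 9.5], [[-2.86, 0.01, -2.56], [-0.1, 0.1, 0.0], 9.5], [[-2.86, 0.02, -2.57], [-0.1, 0.1, 0.0], 9.5], [[-2.85, 0.03, -2.57], [-0.1, 0.1, 0.0], 9.5], [[-2.85, 0.03, -2.57], [-0.1, 0.1, 0.0], 9.5], 
[[-2.85, 0.04, -2.58], [-0.1, 0.1, 0.0], 9.5], [[-2.85, 0.05, -2.58], [-0.1, 0.1, 0.0], 9.5], [[-2.84, 0.05, -2.58], [-0.1, 0.1, 0.0], 9.5], [[-0.0, -0.0, -0.0], [-0.0, 0.0, 0.0], 9.5], [[-0.0, -0.0, -0.0], [-0.0, 0.0, 0.0], 9.5],
```

apply_moves(increments=[[[-2.9,0,-2.6],[0,0,0],9.5],[[-2.9,0,-2.6],[0,0,0],9.5],[[-2.9,0,-2.6],[0,0,0],9.5],[[-2.8,0,-2.6],[0,0,0],9.5],[[-2.8,0,-2.6],[0,0,0],9.5]])

```text
t: 10.42
eef_pos: [525.7, -42.8, 193.3]
tcp_rot: [-1.561, -0.005, -1.565]
ft_force: [-0.3, 0.2, 0.4]
opening: 0.997
```

apply_moves(increments=[[[-2.8,0,-2.6],[0,0,0],9.5],[[-2.8,0,-2.4],[0,0,0],9.5],[[-1.5,0.1,-1.5],[0,0,0],9.5],[[0,0.1,0],[0,0,0],9.5],[[0,0,0],[0,0,0],9.5]])

```text
t: 11.05
eef_pos: [456.4, 30.5, 188.3]
tcp_rot: [-1.564, -0.005, -1.564]
ft_force: [0.8, -0.7, -0.6]
opening: 1.0
```

```bash
cat > e.py <<'E'
from h import *; import sys
from scipy import ndimage
def ring(name,z,p,W,near):
    h=cv2.cvtColor(p["img"],cv2.COLOR_RGB2HSV)
    lo,hi={"sleeve":((100,120,40),(125,255,255)),"roller":((22,130,60),(33,255,255))}[name]
    m=cv2.inRange(h,lo,hi); l,n=ndimage.label(m); 
    if n==0: return None
    i=1+np.argmax(ndimage.sum(m>0,l,range(1,n+1))); ys,xs=np.where(l==i)
    print(name,"px",xs.min(),xs.max(),ys.min(),ys.max())
    return l==i
if __name__=="__main__":
    p,W=shot('wrist'); save(p,sys.argv[1]); st()
    for t in ("sleeve","roller"):
        r=nets.mark_of(p,t); print(t,[(round(x["confidence"],2),np.round(tow(W,x["point"]),1),proj(p,W,tow(W,x["point"])).astype(int)) for x in r[:3]])
        ring(t,0,p,W,None)
E
python3 e.py w3
```

```text
t 11.1 pos [456.4  30.4 188.3] rot [-1.564 -0.005 -1.564] F [ 0.6 -0.7 -0.6] open 1.0
sleeve []
sleeve px 285 332 167 218
roller [(0.78, array([ 4.219e+02, -8.150e+01,  4.000e-01]), array([281, 318]))]
roller px 250 310 294 337
```

View pics/w3.png

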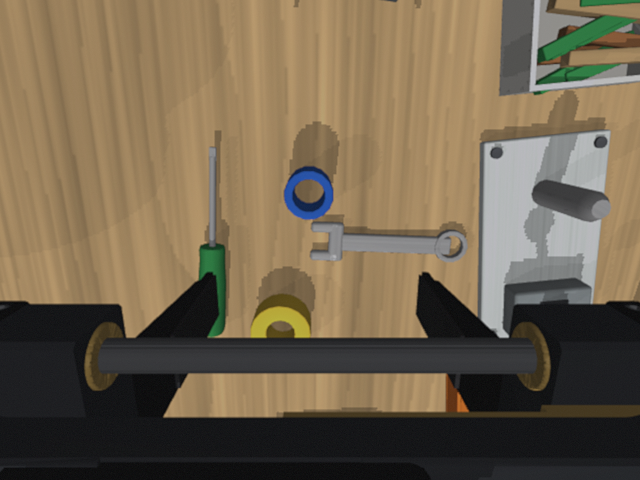

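```bash
cat > fit.py <<'E'
from h import *; import sys
from scipy.optimize import least_squares
from e import ring
D={"sleeve":(21,40),"roller":(29,30)}
def fit(name,x0,z0=0,p=None,W=None):
    if p is None: p,W=shot('wrist')
    m=ring(name,0,p,W,None); ys,xs=np.where(m); bb=np.array([xs.min(),xs.max()+1,ys.min(),ys.max()+1])
    r,H=D[name]; a=np.linspace(0,2*np.pi,60)
    def res(q):
        P=np.array([proj(p,W,(q[0]+r*np.cos(t),q[1]+r*np.sin(t),z)) for z in (z0,z0+H) for t in a])
        return np.array([P[:,0].min(),P[:,0].max(),P[:,1].min(),P[:,1].max()])-bb
    s=least_squares(res,x0); print(name,"fit",np.round(s.x,1),"res px",np.round(s.fun,1)); return s.x,p
if __name__=="__main__":
    st(); fit(sys.argv[1],(float(sys.argv[2]),float(sys.argv[3])))
E
python3 fit.py sleeve 450 52; python3 -c "
from h import *
plan([((450,52,100),-1.571,5,9.5)])"
```

```text
t 11.2 pos [456.3  30.4 188.3] rot [-1.564 -0.005 -1.565] F [-0.8  0.   0.3] open 0.997
sleeve px 285 332 167 218
sleeve fit [450.5  51.5] res px [-1.4  1.4 -1.6  1.6]
wp (450, 52, 100) step 18.2 mm 0.1 deg

[[-0.44, 1.76, -0.13], [-0.1, 0.1, 0.1], 9.5], [[-0.44, 1.76, -0.13], [-0.1, 0.1, 0.1], 9.5], [[-0.44, 1.76, -0.13], [-0.1, 0.1, 0.1], 9.5], [[-0.44, 1.76, -0.13], [-0.1, 0.1, 0.1], 9.5], [[-0.43, 1.76, -0.13], [-0.1, 0.1, 0.1], 9.5],
```

apply_moves(increments=[[[-0.4,2,-0.1],[0,0,0],9.5],[[-0.4,2,-0.1],[0,0,0],9.5],[[-0.4,2,-0.1],[0,0,0],9.5],[[-0.4,2,-0.1],[0,0,0],9.5],[[-0.3,2,-0.1],[0,0,0],9.5]])

```text
t: 11.88
eef_pos: [454.8, 47.3, 86.2]
tcp_rot: [-1.56, -0.005, -1.568]
ft_force: [0.5, 0.4, -0.7]
opening: 1.001
```

```bash
python3 fit.py sleeve 450 52; python3 -c "
from h import *
plan([((450.5,51.5,8),-1.571,4,9.5)])"
```

```text
t 11.88 pos [454.8  47.3  86.2] rot [-1.56  -0.005 -1.568] F [ 0.5  0.4 -0.7] open 1.001
sleeve px 274 342 207 284
sleeve fit [450.3  52.2] res px [-1.4  1.4 -2.   2. ]
wp (450.5, 51.5, 8) step 19.1 mm 0.1 deg

[[-0.11, 1.9, -0.1], [-0.1, 0.0, 0.1], 9.5], [[-0.11, 1.9, -0.09], [-0.1, 0.0, 0.1], 9.5], [[-0.11, 1.9, -0.09], [-0.1, 0.0, 0.1], 9.5], [[-0.1, 1.91, -0.09], [-0.1, 0.0, 0.1], 9.5],
```

apply_moves(increments=[[[-0.2,1.8,-0.2],[-0.1,0,0.1],9.5],[[-0.1,1.8,-0.2],[-0.1,0,0.1],9.5],[[-0.1,1.8,-0.2],[-0.1,0,0.1],9.5],[[-0.1,1.6,-0.1],[-0.1,0,0.1],9.5],[[-0.1,0.2,-0.1],[-0.1,0,0],9.5]])

```text
t: 12.55
eef_pos: [448.4, 51.8, 10.8]
tcp_rot: [-1.571, 0.002, -1.57]
ft_force: [-0.1, 0.1, -0.1]
opening: 1.003
```

```bash
python3 -c "
from h import *
st();plan([((450.5,51.5,7),-1.571,1,3)])"
```

```text
t 12.55 pos [448.4  51.8  10.8] rot [-1.571  0.002 -1.57 ] F [-0.1  0.1 -0.1] open 1.003
wp (450.5, 51.5, 7) step 4.4 mm 0.1 deg

[[0.03, 0.38, 0.21], [-0.0, 0.1, -0.1], 3],
```

apply_moves(increments=[[[0,0.3,0.2],[0,0,0],9.5],[[0,0.1,0],[0,0,0],3],[[0,0,0],[0,0,0],3],[[0,0,0],[0,0,0],3],[[0,0,0],[0,0,0],3]])

```text
t: 13.18
eef_pos: [451.7, 51.5, 8.4]
tcp_rot: [-1.568, 0.002, -1.57]
ft_force: [-0.1, -0.8, 0.5]
opening: 0.64
```

apply_moves(increments=[[[0,0,0],[0,0,0],3],[[0,0,0],[0,0,0],3],[[0,0,0],[0,0,0],3],[[0,0,0],[0,0,0],3],[[0,0,0],[0,0,0],3]])

```text
t: 13.8
eef_pos: [451.7, 51.5, 8.5]
tcp_rot: [-1.568, 0.002, -1.57]
ft_force: [-0.2, 0.1, 0.0]
opening: 0.438
```

apply_moves(increments=[[[0,-3,0],[0,0,0],3],[[0,-4,0],[0,0,0],3],[[0,-4,0],[0,0,0],3],[[0,-3,0],[0,0,0],3],[[0,0,0],[0,0,0],3]])

```text
t: 14.42
eef_pos: [450.8, 51.3, 152.0]
tcp_rot: [-1.57, 0.002, -1.57]
ft_force: [-0.6, 0.6, -1.4]
opening: 0.437
```

```bash
python3 -c "
from h import *
st();plan([((663,51.5,135),-1.571,8,3),((663,51.5,135),-1.571,2,3)])"
```

```text
t 14.43 pos [450.8  51.3 152. ] rot [-1.57   0.002 -1.57 ] F [-0.6  0.6 -1.4] open 0.437
wp (663, 51.5, 135) step 26.6 mm 0.0 deg
wp (663, 51.5, 135) step 0.0 mm 0.0 deg

[[-0.0, 0.21, 2.65], [-0.0, 0.0, -0.0], 3], [[-0.0, 0.21, 2.65], [-0.0, 0.0, -0.0], 3], [[-0.0, 0.21, 2.65], [-0.0, 0.0, -0.0], 3], [[-0.0, 0.21, 2.65], [-0.0, 0.0, -0.0], 3], [[-0.0, 0.21, 2.65], [-0.0, 0.0, -0.0], 3], 
[[-0.0, 0.21, 2.65], [-0.0, 0.0, -0.0], 3], [[-0.0, 0.21, 2.65], [-0.0, 0.0, -0.0], 3], [[-0.0, 0.21, 2.65], [-0.0, 0.0, -0.0], 3], [[0.0, 0.0, -0.0], [-0.0, -0.0, -0.0], 3], [[0.0, 0.0, -0.0], [-0.0, -0.0, -0.0], 3],
```

apply_moves(increments=[[[0,0,2.7],[0,0,0],3],[[0,0,2.7],[0,0,0],3],[[0,0,2.7],[0,0,0],3],[[0,0,2.7],[0,0,0],3],[[0,0,2.7],[0,0,0],3]])

```text
t: 15.05
eef_pos: [586.1, 51.4, 145.6]
tcp_rot: [-1.578, 0.002, -1.57]
ft_force: [-0.5, 1.0, 0.6]
opening: 0.436
```

apply_moves(increments=[[[0,0.2,2.7],[0,0,0],3],[[0,0.2,2.7],[0,0,0],3],[[0,0.2,1.4],[0,0,0],3],[[0,0.2,0],[0,0,0],3],[[0,0,0],[0,0,0],3]])

```text
t: 15.68
eef_pos: [653.9, 51.4, 128.7]
tcp_rot: [-1.588, 0.002, -1.57]
ft_force: [0.7, -0.3, -1.0]
opening: 0.436
```

```bash
python3 -c "
from h import *
st();plan([((663,51.5,108),-1.571,4,3),((663,51.5,108),-1.571,1,3)])"
```

```text
t 15.68 pos [653.9  51.4 128.7] rot [-1.588  0.002 -1.57 ] F [ 0.7 -0.3 -1. ] open 0.436
wp (663, 51.5, 108) step 5.7 mm 0.2 deg
wp (663, 51.5, 108) step 0.0 mm 0.0 deg

[[-0.0, 0.51, 0.24], [0.2, 0.0, -0.0], 3], [[-0.0, 0.52, 0.23], [0.2, 0.0, -0.0], 3], [[-0.0, 0.52, 0.23], [0.2, 0.0, -0.0], 3], [[-0.0, 0.52, 0.23], [0.2, 0.0, -0.0], 3], [[0.0, -0.0, 0.0], [0.0, -0.0, -0.0], 3],
```

apply_moves(increments=[[[0,0.5,0.3],[0.4,0,0],3],[[0,0.5,0.3],[0.3,0,0],3],[[0,0.5,0.3],[0.3,0,0],3],[[0,0.5,0.2],[0.2,0,0],3],[[0,0,0],[0,0,0],3]])

```text
t: 16.3
eef_pos: [664.4, 51.6, 107.8]
tcp_rot: [-1.565, 0.002, -1.57]
ft_force: [0.4, 0.3, 0.4]
opening: 0.433
```

```bash
python3 -c "
from h import *
st();plan([((663,51.5,104),-1.571,1,3)])
p,W=shot('wrist'); u,v=proj(p,W,(663,51.5,84)); print(u,v); i=p['img']; cv2.imwrite('pics/w4.png',i[180:340,220:420].repeat(4,0).repeat(4,1)[:600,:,::-1])
print([(x['confidence'],tow(W,x['point'])) for x in nets.mark_of(p,'axle_foot')], [(x['confidence'],tow(W,x['point'])) for x in nets.mark_of(p,'sleeve')])"
```

```text
t 16.3 pos [664.4  51.6 107.8] rot [-1.565  0.002 -1.57 ] F [0.4 0.3 0.4] open 0.433
wp (663, 51.5, 104) step 4.0 mm 0.3 deg

[[0.01, 0.38, -0.14], [-0.3, 0.0, -0.1], 3], 
314.26361685465304 276.4350280316025
[(0.71, array([659.25500667,  50.63659387,  10.29765145])), (0.23, array([667.19664425,   1.38823223,   1.43484894]))] [(0.79, array([666.49044128,  49.97950689,  96.32367497]))]
```

View pics/w4.png

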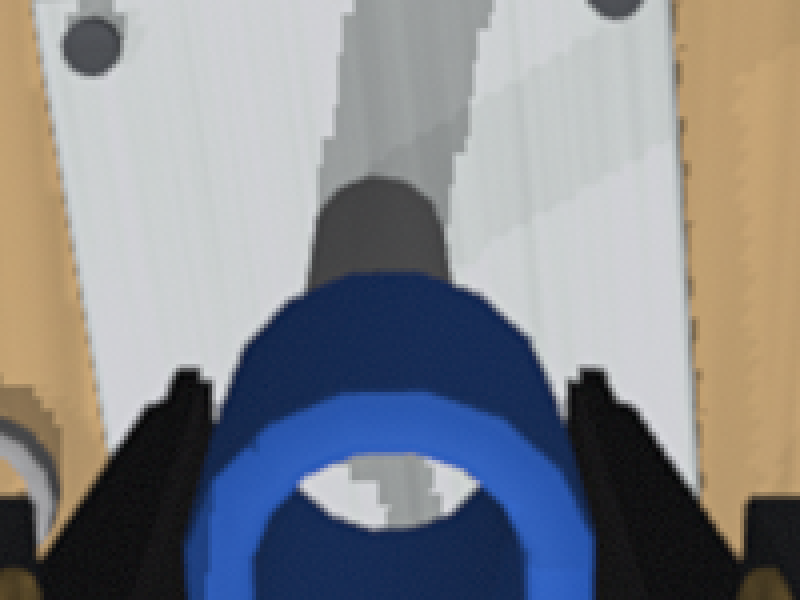

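apply_moves(increments=[[[0,0.5,-0.2],[-0.3,0,0],3],[[0,0.5,0],[0,0,0],3],[[0,0.5,0],[0,0,0],3],[[0,0.5,0],[0,0,0],3],[[0,0.5,0],[0,0,0],3]])

```text
t: 17.08
eef_pos: [662.5, 51.6, 82.0]
tcp_rot: [-1.57, 0.002, -1.57]
ft_force: [0.9, -0.3, -0.1]
opening: 0.434
```

apply_moves(increments=[[[0,1,0],[0,0,0],3],[[0,1,0],[0,0,0],3],[[0,1,0],[0,0,0],3],[[0,1,0],[0,0,0],3],[[0,0.8,0],[0,0,0],3]])

```text
t: 17.7
eef_pos: [662.3, 51.7, 30.2]
tcp_rot: [-1.57, 0.002, -1.57]
ft_force: [-0.6, -0.4, -1.0]
opening: 0.435
```

apply_moves(increments=[[[0,0.6,0],[0,0,0],3],[[0,0.3,0],[0,0,0],3],[[0,0.2,0],[0,0,0],3],[[0,0.2,0],[0,0,0],3],[[0,0,0],[0,0,0],3]])

```text
t: 18.32
eef_pos: [662.5, 51.8, 21.2]
tcp_rot: [-1.569, 0.002, -1.57]
ft_force: [0.1, -1.3, -0.7]
opening: 0.432
```

apply_moves(increments=[[[0,0.2,0],[0,0,0],3],[[0,0.2,0],[0,0,0],3],[[0,0,0],[0,0,0],7],[[0,0,0],[0,0,0],7],[[0,0,0],[0,0,0],7]])

```text
t: 18.95
eef_pos: [663.1, 51.8, 20.5]
tcp_rot: [-1.566, 0.002, -1.57]
ft_force: [0.5, -0.3, -0.3]
opening: 0.694
```

apply_moves(increments=[[[0,0,0],[0,0,0],7],[[0,-3,0],[0,0,0],7],[[0,-4,0],[0,0,0],9.5],[[0,-4,0],[0,0,0],9.5],[[0,-4,0],[0,0,0],9.5]])

```text
t: 19.58
eef_pos: [661.1, 51.4, 169.7]
tcp_rot: [-1.575, 0.002, -1.57]
ft_force: [0.4, 1.0, 0.3]
opening: 0.973
```

```bash
python3 -c "
from h import *
st()
p,W=shot('top'); print([(round(x['confidence'],2),np.round(tow(W,x['point']))) for x in nets.mark_of(p,'roller')])
p,W=shot('wrist'); print([(round(x['confidence'],2),np.round(tow(W,x['point']))) for x in nets.mark_of(p,'sleeve')]); save(p,'w5')
from fit import fit
fit('sleeve',(663,51),12,p,W)
plan([((423,-95,185),-1.571,8,9.5),((423,-95,185),-1.571,2,9.5)])"
```

```text
t 19.57 pos [661.1  51.4 169.7] rot [-1.575  0.002 -1.57 ] F [0.4 1.  0.3] open 0.973
[(0.85, array([427., -82.,   0.]))]
[(0.74, array([663.,  48.,  11.]))]
sleeve px 291 341 195 250
sleeve fit [662.9  53.3] res px [-1.6  1.6 -2.5  2.5]
wp (423, -95, 185) step 35.0 mm 0.0 deg
wp (423, -95, 185) step 0.0 mm 0.0 deg

[[1.83, -0.2, -2.98], [0.0, 0.0, -0.0], 9.5], [[1.83, -0.2, -2.98], [0.0, 0.0, -0.0], 9.5], [[1.83, -0.2, -2.98], [0.0, 0.0, -0.0], 9.5], [[1.83, -0.2, -2.98], [0.0, 0.0, -0.0], 9.5], [[1.83, -0.2, -2.98], [0.0, 0.0, -0.0], 9.5], 
[[1.83, -0.2, -2.98], [0.0, 0.0, -0.0], 9.5], [[1.83, -0.2, -2.98], [0.0, 0.0, -0.0], 9.5], [[1.83, -0.2, -2.98], [0.0, 0.0, -0.0], 9.5], [[-0.0, -0.0, 0.0], [-0.0, -0.0, 0.0], 9.5], [[-0.0, -0.0, 0.0], [-0.0, -0.0, 0.0], 9.5],
```

```bash
python3 -c "
from h import *
plan([((428,-78,185),-0.785,9,9.5),((428,-78,185),-0.785,1,9.5)])"
```

```text
wp (428, -78, 185) step 29.7 mm 5.0 deg
wp (428, -78, 185) step 0.0 mm 0.0 deg

[[1.44, -0.17, -2.59], [0.0, -5.0, -0.0], 9.5], [[1.2, -0.17, -2.71], [0.0, -5.0, -0.0], 9.5], [[0.96, -0.17, -2.8], [0.0, -5.0, -0.0], 9.5], [[0.72, -0.17, -2.88], [0.0, -5.0, -0.0], 9.5], [[0.46, -0.17, -2.93], [0.0, -5.0, -0.0], 9.5], 
[[0.21, -0.18, -2.96], [0.0, -5.0, -0.0], 9.5], [[-0.05, -0.18, -2.96], [0.0, -5.0, -0.0], 9.5], [[-0.31, -0.18, -2.95], [0.0, -5.0, -0.0], 9.5], [[-0.57, -0.18, -2.91], [0.0, -5.0, -0.0], 9.5], [[0.0, 0.0, 0.0], [-0.0, 0.0, 0.0], 9.5],
```

apply_moves(increments=[[[1.4,-0.2,-2.6],[0,-5,0],9.5],[[1.2,-0.2,-2.7],[0,-5,0],9.5],[[1.0,-0.2,-2.8],[0,-5,0],9.5],[[0.7,-0.2,-2.9],[0,-5,0],9.5],[[0.5,-0.2,-2.9],[0,-5,0],9.5]])

```text
t: 20.4
eef_pos: [526.4, -22.1, 171.6]
tcp_rot: [-1.583, 0.009, -1.119]
ft_force: [0.9, 0.0, -0.6]
opening: 1.001
```

apply_moves(increments=[[[0.2,-0.2,-3.0],[0,-5,0],9.5],[[0,-0.2,-2.9],[0,-5,0],9.5],[[-0.3,-0.1,-2.8],[0,-5,0],9.5],[[-0.4,0,-2.0],[0,-4,0],9.5],[[0,0,0],[0,0,0],9.5]])

```text
t: 21.02
eef_pos: [426.5, -77.6, 172.6]
tcp_rot: [-1.584, 0.023, -0.777]
ft_force: [0.1, 0.6, 0.4]
opening: 0.995
```

```bash
cat > g.py <<'E'
from h import *; from fit import fit
st(); p,W=shot('wrist'); save(p,'w6')
print([(round(x['confidence'],2),np.round(tow(W,x['point'])),proj(p,W,tow(W,x['point'])).astype(int)) for x in nets.mark_of(p,'roller')])
q,_=fit('roller',(426,-83),0,p,W)
plan([((q[0],q[1],70),-0.785,5,9.5)])
E
python3 g.py
```

```text
t 21.02 pos [426.5 -77.6 172.6] rot [-1.584  0.023 -0.777] F [0.1 0.6 0.4] open 0.995
[(0.83, array([423., -81.,  -2.]), array([314, 219]))]
roller px 278 346 190 260
roller fit [423.3 -82.9] res px [-0.3  0.3 -0.8  0.8]
wp (np.float64(423.2844804909193), np.float64(-82.85062213041657), 70) step 20.6 mm 0.3 deg

[[0.06, 2.06, -0.11], [0.2, 0.1, -0.3], 9.5], [[0.05, 2.06, -0.12], [0.2, 0.1, -0.3], 9.5], [[0.04, 2.06, -0.12], [0.2, 0.1, -0.3], 9.5], [[0.03, 2.06, -0.13], [0.2, 0.1, -0.3], 9.5], [[0.02, 2.06, -0.14], [0.2, 0.1, -0.3], 9.5],
```

apply_moves(increments=[[[0,2.1,-0.1],[0.2,0.1,-0.3],9.5],[[0,2.1,-0.1],[0.2,0.1,-0.3],9.5],[[0,2.1,-0.1],[0.2,0.1,-0.3],9.5],[[0,2.1,-0.1],[0.2,0.1,-0.3],9.5],[[0,2,-0.2],[0.2,0.1,-0.3],9.5]])

```text
t: 21.75
eef_pos: [426.7, -79.6, 64.9]
tcp_rot: [-1.565, -0.007, -0.79]
ft_force: [1.1, 0.2, -0.1]
opening: 0.999
```

```bash
python3 -c "
from h import *; from fit import fit
st(); q,_=fit('roller',(423,-83))
plan([((q[0],q[1],7),-0.785,4,9.5)])"
```

```text
t 21.75 pos [426.7 -79.6  64.9] rot [-1.565 -0.007 -0.79 ] F [ 1.1  0.2 -0.1] open 0.999
roller px 258 358 208 312
roller fit [423.1 -82.7] res px [-1.2  1.2 -1.6  1.7]
wp (np.float64(423.06940837105464), np.float64(-82.72966668874919), 7) step 14.1 mm 0.1 deg

[[0.01, 1.4, -0.11], [-0.1, -0.1, 0.1], 9.5], [[0.01, 1.4, -0.11], [-0.1, -0.1, 0.1], 9.5], [[0.01, 1.4, -0.11], [-0.1, -0.1, 0.1], 9.5], [[0.01, 1.4, -0.11], [-0.1, -0.1, 0.1], 9.5],
```

apply_moves(increments=[[[0,1.4,-0.2],[-0.1,-0.1,0.1],9.5],[[0,1.4,-0.2],[-0.1,0,0.1],9.5],[[0,1.4,-0.2],[0,0,0.1],9.5],[[0,1.1,-0.1],[0,0,0],9.5],[[0,0.2,0],[0,0,0],9.5]])

```text
t: 22.42
eef_pos: [422.8, -83.5, 5.0]
tcp_rot: [-1.57, 0.001, -0.79]
ft_force: [0.7, -0.6, -0.3]
opening: 0.999
```

apply_moves(increments=[[[0,0.1,0],[0,0,0],5],[[0,0,0],[0,0,0],5],[[0,0,0],[0,0,0],5],[[0,0,0],[0,0,0],5],[[0,0,0],[0,0,0],5]])

```text
t: 23.05
eef_pos: [423.4, -83.5, 4.9]
tcp_rot: [-1.569, -0.0, -0.79]
ft_force: [-0.0, 0.1, -2.1]
opening: 0.615
```

```bash
python3 -c "
from h import *; 
st(); plan([((423,-82.7,7),-0.785,1,5)])"
```

```text
t 23.05 pos [423.4 -83.5   4.9] rot [-1.569 -0.    -0.79 ] F [-0.   0.1 -2.1] open 0.615
wp (423, -82.7, 7) step 2.3 mm 0.3 deg

[[-0.09, -0.21, 0.03], [-0.1, -0.3, 0.0], 5],
```

apply_moves(increments=[[[0,0,0],[0,0,0],5],[[0,-3,0],[0,0,0],5],[[0,-4,0],[0,0,0],5],[[0,-4,0],[0,0,0],5],[[0,-3,0],[0,0,0],5]])

```text
t: 23.68
eef_pos: [421.9, -83.4, 146.9]
tcp_rot: [-1.572, 0.005, -0.791]
ft_force: [-0.0, 0.3, -1.2]
opening: 0.611
```

```bash
python3 -c "
from h import *; 
st(); plan([((663.4,51.2,140),-0.785,8,5)])"
```

```text
t 23.68 pos [421.9 -83.4 146.9] rot [-1.572  0.005 -0.791] F [-0.   0.3 -1.2] open 0.611
wp (663.4, 51.2, 140) step 34.6 mm 0.1 deg

[[0.93, 0.08, 3.33], [0.0, -0.0, -0.0], 5], [[0.93, 0.08, 3.33], [0.0, -0.0, -0.0], 5], [[0.93, 0.08, 3.33], [0.0, -0.0, -0.0], 5], [[0.94, 0.08, 3.33], [0.0, -0.0, -0.0], 5], [[0.94, 0.08, 3.33], [0.0, -0.0, -0.0], 5], 
[[0.94, 0.08, 3.33], [0.0, -0.0, -0.0], 5], [[0.94, 0.08, 3.32], [0.0, -0.0, -0.0], 5], [[0.94, 0.09, 3.32], [0.0, -0.0, -0.0], 5],
```

apply_moves(increments=[[[0.9,0,3.3],[0,0,0],5],[[0.9,0,3.3],[0,0,0],5],[[0.9,0,3.3],[0,0,0],5],[[0.9,0,3.3],[0,0,0],5],[[0.9,0,3.3],[0,0,0],5]])

```text
t: 24.3
eef_pos: [573.9, 2.2, 149.7]
tcp_rot: [-1.57, 0.002, -0.793]
ft_force: [0.1, -1.3, -1.3]
opening: 0.615
```

apply_moves(increments=[[[0.9,0,3.3],[0,0,0],5],[[0.9,0.2,3.3],[0,0,0],5],[[0.8,0.2,2.5],[0,0,0],5],[[0,0.2,0],[0,0,0],5],[[0,0,0],[0,0,0],5]])

```text
t: 24.92
eef_pos: [658.9, 50.4, 141.1]
tcp_rot: [-1.573, 0.005, -0.792]
ft_force: [-0.3, -0.1, -1.2]
opening: 0.616
```

```bash
python3 -c "
from h import *; 
st(); plan([((663.4,51.2,105),-0.785,5,5)])"
```

```text
t 24.93 pos [658.9  50.4 141.1] rot [-1.573  0.005 -0.792] F [-0.3 -0.1 -1.2] open 0.616
wp (663.4, 51.2, 105) step 7.3 mm 0.1 deg

[[0.06, 0.72, 0.08], [0.0, -0.1, -0.1], 5], [[0.06, 0.72, 0.08], [0.0, -0.1, -0.1], 5], [[0.05, 0.72, 0.08], [0.0, -0.1, -0.1], 5], [[0.05, 0.72, 0.08], [0.0, -0.1, -0.1], 5], [[0.05, 0.72, 0.08], [0.0, -0.1, -0.1], 5],
```

apply_moves(increments=[[[0.1,0.7,0.1],[0,0,0],5],[[0.1,0.7,0.1],[0,0,0],5],[[0.1,0.7,0.1],[0,0,0],5],[[0,0.7,0.1],[0,-0.1,0],5],[[0,0.7,0.1],[0,0,0],5]])

```text
t: 25.55
eef_pos: [663.4, 50.6, 104.3]
tcp_rot: [-1.573, 0.005, -0.791]
ft_force: [-0.5, 0.3, -0.7]
opening: 0.612
```

```bash
python3 -c "
from h import *; 
st(); plan([((663.4,51.2,97),-0.785,1,5)])
p,W=shot('wrist'); print(proj(p,W,(662.9,51.6,84))); i=p['img']; cv2.imwrite('pics/w7.png',i[180:330,220:420].repeat(4,0).repeat(4,1)[:,:,::-1])"
```

```text
t 25.55 pos [663.4  50.6 104.3] rot [-1.573  0.005 -0.791] F [-0.5  0.3 -0.7] open 0.612
wp (663.4, 51.2, 97) step 7.3 mm 0.5 deg

[[-0.04, 0.73, 0.04], [0.1, -0.4, -0.3], 5], 
[318.0683727  277.14875387]
```

View pics/w7.png

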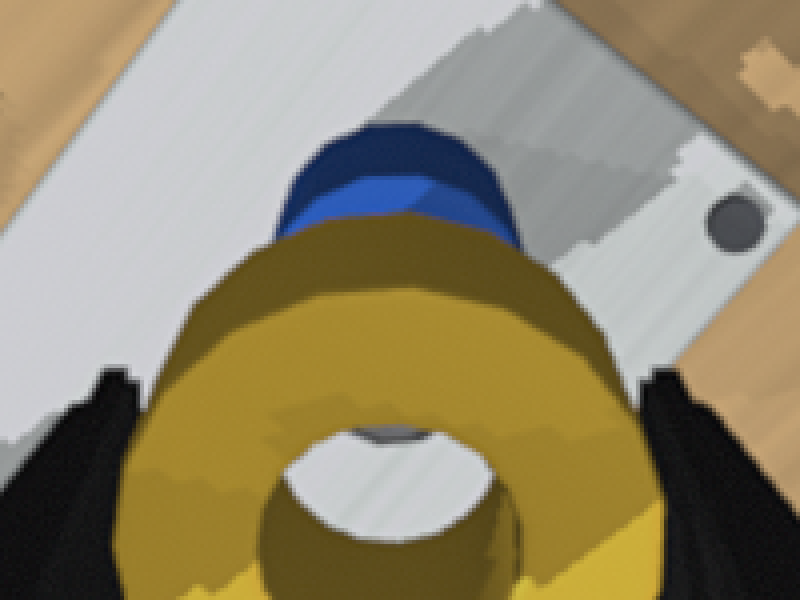

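apply_moves(increments=[[[0,0.5,0],[0,-0.2,0],5],[[0,0.5,0],[0,0,0],5],[[0,0.5,0],[0,0,0],5],[[0,0.5,0],[0,0,0],5],[[0,0.5,0],[0,0,0],5]])

```text
t: 26.22
eef_pos: [663.1, 50.9, 76.8]
tcp_rot: [-1.574, 0.006, -0.787]
ft_force: [0.0, -0.3, -1.4]
opening: 0.614
```

apply_moves(increments=[[[0,0.5,0],[0,0,-0.2],5],[[0,0.5,0],[0,0,-0.1],5],[[0,0.4,0],[0,0,0],5],[[0,0.3,0],[0,0,0],5],[[0,0.2,0],[0,0,0],5]])

```text
t: 26.85
eef_pos: [663.1, 50.9, 56.7]
tcp_rot: [-1.574, -0.0, -0.787]
ft_force: [-5.7, -0.5, 17.7]
opening: 0.618
```

apply_moves(increments=[[[0,0.2,0],[0,0,0],5],[[0,0.2,0],[0,0,0],5],[[0,0,0],[0,0,0],8],[[0,0,0],[0,0,0],8],[[0,0,0],[0,0,0],8]])

```text
t: 27.48
eef_pos: [663.8, 50.7, 57.8]
tcp_rot: [-1.571, -0.003, -0.787]
ft_force: [0.1, 0.5, 0.4]
opening: 0.825
```

apply_moves(increments=[[[0,0,0],[0,0,0],8.5],[[0,-3,0],[0,0,0],9],[[0,-4,0],[0,0,0],9],[[0,-4,0],[0,0,0],9],[[0,0,0],[0,0,0],9]])

```text
t: 28.1
eef_pos: [663.5, 51.0, 169.3]
tcp_rot: [-1.573, -0.001, -0.787]
ft_force: [-0.7, -0.3, -0.7]
opening: 0.948
```

```bash
cat > k.py <<'E'
from h import *; from fit import fit
st(); p,W=shot('wrist'); save(p,'w8')
for t in ('roller','sleeve'): print(t,[(round(x['confidence'],2),np.round(tow(W,x['point'])),proj(p,W,tow(W,x['point'])).astype(int)) for x in nets.mark_of(p,t)[:3]])
fit('roller',(663,51),52,p,W)
plan([((470,-330,280),0.05,11,9),((470,-330,280),0.05,4,9)])
E
python3 k.py
```

```text
t 28.1 pos [663.5  51.  169.3] rot [-1.573e+00 -1.000e-03 -7.870e-01] F [-0.7 -0.3 -0.7] open 0.948
roller [(0.89, array([663.,  53.,  51.]), array([319, 228]))]
sleeve []
roller px 276 357 194 277
roller fit [662.5  51.4] res px [-0.9  0.9 -1.8  1.9]
wp (470, -330, 280) step 40.2 mm 4.4 deg
wp (470, -330, 280) step 0.0 mm 0.0 deg

[[1.22, -1.02, -3.69], [0.0, -4.4, -0.0], 9], [[0.93, -1.02, -3.77], [0.0, -4.4, -0.0], 9], [[0.65, -1.02, -3.83], [0.0, -4.4, -0.0], 9], [[0.35, -1.03, -3.87], [0.0, -4.4, -0.0], 9], [[0.06, -1.03, -3.88], [0.0, -4.4, -0.0], 9], 
[[-0.24, -1.03, -3.87], [0.0, -4.4, -0.0], 9], [[-0.53, -1.03, -3.84], [0.0, -4.4, -0.0], 9], [[-0.82, -1.03, -3.79], [0.0, -4.4, -0.0], 9], [[-1.1, -1.04, -3.72], [0.0, -4.4, -0.0], 9], [[-1.38, -1.04, -3.62], [0.0, -4.4, -0.0], 9], 
[[-1.65, -1.04, -3.51], [0.0, -4.4, -0.0], 9], [[-0.0, -0.0, -0.0], [0.0, 0.0, 0.0], 9], [[-0.0, -0.0, -0.0], [0.0, 0.0, 0.0], 9], [[-0.0, -0.0, -0.0], [0.0, 0.0, 0.0], 9], [[-0.0, -0.0, -0.0], [0.0, 0.0, 0.0], 9],
```

apply_moves(increments=[[[1.2,-1.2,-3.7],[0,-4.4,0],5],[[0.9,-1.2,-3.8],[0,-4.4,0],5],[[0.6,-1.2,-3.8],[0,-4.4,0],5],[[0.4,-1.2,-3.9],[0,-4.4,0],5],[[0.1,-1.2,-3.9],[0,-4.4,0],5]])

```text
t: 28.88
eef_pos: [571.4, -125.3, 218.8]
tcp_rot: [-1.578, 0.02, -0.387]
ft_force: [1.0, 0.3, -0.6]
opening: 0.535
```

apply_moves(increments=[[[-0.2,-1,-3.9],[0,-4.4,0],5],[[-0.5,-1,-3.8],[0,-4.4,0],5],[[-0.8,-1,-3.8],[0,-4.4,0],5],[[-1.1,-1,-3.7],[0,-4.4,0],5],[[-1.4,-1,-3.6],[0,-4.4,0],5]])

```text
t: 29.5
eef_pos: [485.8, -305.4, 264.6]
tcp_rot: [-1.564, 0.032, 0.01]
ft_force: [0.1, -0.9, -0.3]
opening: 0.528
```

apply_moves(increments=[[[-1.4,-1,-2.5],[0,-4.4,0],5],[[0,0,0],[0,0,0],3],[[0,0,0],[0,0,0],3],[[0,0,0],[0,0,0],3],[[0,0,0],[0,0,0],3]])

```text
t: 30.12
eef_pos: [471.1, -331.0, 270.2]
tcp_rot: [-1.556, 0.036, 0.086]
ft_force: [0.3, 0.4, -0.4]
opening: 0.319
```

```bash
python3 b.py w9 screen0 rack
```

```text
t 30.18 pos [ 471.1 -331.   270.2] rot [-1.556  0.036  0.086] F [-0.2  0.2 -0.7] open 0.316
mark_of screen0 [(0.79, [474.6, -343.3, 24.1], [302, 211]), (0.75, [473.3, -395.4, 24.6], [254, 206]), (0.61, [294.1, -348.1, 5.8], [311, 35]), (0.58, [667.5, -572.8, 4.9], [106, 346])]
look_for screen0 [(0.97, [472.9, -417.4, 79.1], [223, 213]), (0.89, [472.6, -364.4, 76.2], [279, 216]), (0.79, [628.9, -349.8, 9.8], [287, 332]), (0.75, [293.6, -387.1, 7.3], [273, 30])]
mark_of rack [(0.87, [471.1, -327.8, -1.0], [316, 205])]
look_for rack [(0.76, [456.8, -286.0, 24.1], [356, 199]), (0.72, [515.7, -2.1, 4.1], [584, 265])]
```

View pics/w9.png

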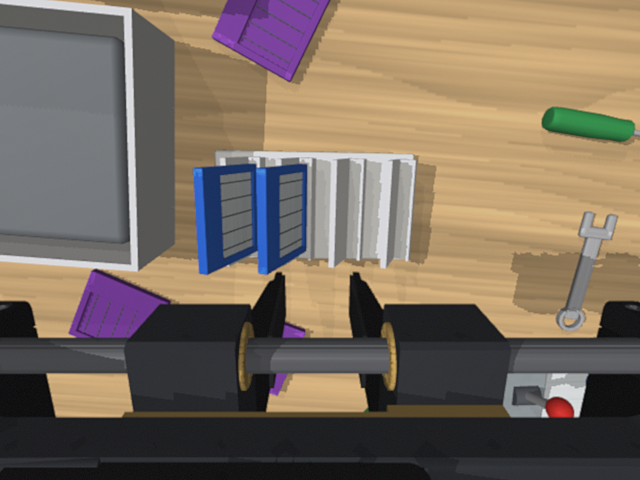

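```bash
cat > scr.py <<'E'
from h import *
from scipy.optimize import least_squares
def pan(x,y,yaw,lean=0.4,z=24):
    # box corners; origin mid of bottom edge
    c=np.array([[a,b,d] for a in (-48,48) for b in (-5,5) for d in (0,90)],float)
    return (R.from_euler('z',yaw)*R.from_euler('x',lean)).apply(c)+[x,y,z]
def blobs(p,n):
    h=cv2.cvtColor(p["img"],cv2.COLOR_RGB2HSV); m=cv2.inRange(h,(100,120,40),(125,255,255))
    k,l,s,c=cv2.connectedComponentsWithStats(m); o=[i for i in np.argsort(-s[1:,4])+1][:n]
    print("blobs",[(s[i].tolist()) for i in o]); return [np.argwhere(l==i)[:,::-1] for i in o]
def fit(p,W,b,q0,lean=0.4,z=24,ang=np.radians(np.arange(110,251,10))):
    D=np.stack([np.cos(ang),np.sin(ang)])
    t=((b+0.5)@D).max(0)
    f=lambda q:(np.array([proj(p,W,X) for X in pan(*q,lean,z)])@D).max(0)-t
    s=least_squares(f,q0,x_scale=[1,1,.02]); print("screen",np.round(s.x,3),"res",np.round(s.fun,1)); return s.x
if __name__=="__main__":
    p,W=shot('wrist'); st()
    for b in blobs(p,2):
        c=plane(p,W,b.mean(0),76); print(c)
        fit(p,W,b,(472,c[1]+22,0.05))
E
python3 scr.py
```

```text
t 30.43 pos [ 470.9 -331.6  270.6] rot [-1.556  0.036  0.085] F [-0.8  0.6  0. ] open 0.317
blobs [[194, 164, 114, 111, 6568]]
[ 474.68925396 -398.469131     76.        ]
screen [ 4.75699e+02 -3.94668e+02  7.20000e-02] res [ 0.8  0.7  0.6  0.3 -0.  -0.4 -0.8 -0.6 -0.4 -0.1  0.1  0.4  0.5  0.5
  0.5]
```

```bash
cat > bin.py <<'E'
from h import *
p,W=shot('wrist'); o=W[:3,3]; print("cam",o)
b=plane(p,W,(174,140),0); print("bottom",b)
for px in ((131,12),(131,150),(135,268)):
    for z in (0,60,100,140,180): print(px,z,np.round(plane(p,W,px,z)[:2]))
p,W=shot('top')
for px in ((514,335),(505,255)):
    for z in (0,60,100,140): print('top',px,z,np.round(plane(p,W,px,z)[:2]))
cv2.imwrite('pics/topc.png',cv2.resize(p["img"][150:380,380:640],None,fx=3,fy=2.6)[:,:,::-1])
E
python3 bin.py
```

```text
cam [ 400.73480142 -340.31807     442.63296665]
bottom [ 411.169956   -491.48464218    0.        ]
(131, 12) 0 [ 287. -535.]
(131, 12) 60 [ 303. -508.]
(131, 12) 100 [ 313. -491.]
(131, 12) 140 [ 323. -473.]
(131, 12) 180 [ 333. -456.]
(131, 150) 0 [ 426. -539.]
(131, 150) 60 [ 423. -512.]
(131, 150) 100 [ 420. -494.]
(131, 150) 140 [ 418. -476.]
(131, 150) 180 [ 416. -458.]
(135, 268) 0 [ 564. -538.]
(135, 268) 60 [ 542. -511.]
(135, 268) 100 [ 527. -493.]
(135, 268) 140 [ 512. -475.]
(135, 268) 180 [ 497. -458.]
top (514, 335) 0 [ 302. -521.]
top (514, 335) 60 [ 307. -500.]
top (514, 335) 100 [ 310. -487.]
top (514, 335) 140 [ 313. -474.]
top (505, 255) 0 [ 528. -500.]
top (505, 255) 60 [ 524. -480.]
top (505, 255) 100 [ 522. -467.]
top (505, 255) 140 [ 519. -454.]
```

View pics/topc.png

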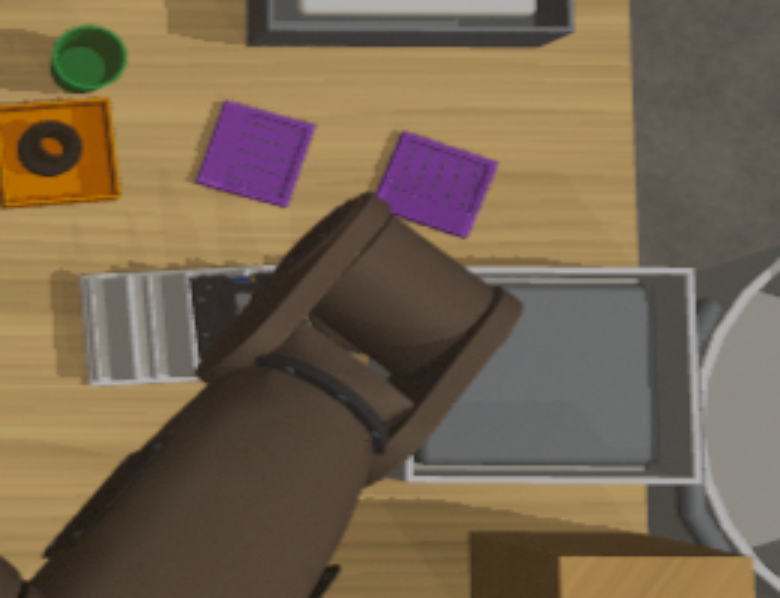

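```bash
cat > grab.py <<'E'
from h import *; import sys
x,y,yaw,s,g0=[float(a) for a in sys.argv[1:6]]
Rp=R.from_euler('z',yaw)*R.from_euler('x',0.4); Rt=(Rp*R.from_euler('x',-np.pi/2)).as_matrix(); u=Rp.apply([0,0,1])
B=np.array([x,y,24.])
st(); print("grip TCP",np.round(B+u*s,1))
if len(sys.argv)>6:
    k=float(sys.argv[6]); n=int(sys.argv[7])
    plan([(B+u*(s+k),Rt,n,g0)])
    T=pose(); T[:3,3]=B+u*(s+k)
else:
    plan([(B+u*(s+120),Rt,5,g0),(B+u*(s+50),Rt,5,g0)])
E
python3 grab.py 475.7 -394.7 0.072 56 3
```

```text
t 30.52 pos [ 470.8 -331.7  270.6] rot [-1.556  0.036  0.085] F [-0.3 -1.   0.3] open 0.314
grip TCP [ 477.3 -416.5   75.6]
wp [ 480.63044675 -463.06005545  186.10673494] step 31.3 mm 4.4 deg
wp [ 478.66947361 -435.87139703  121.63246536] step 14.0 mm 0.0 deg

[[0.03, 1.65, -2.66], [4.4, 0.1, -0.4], 3.0], [[0.02, 1.44, -2.78], [4.4, 0.1, -0.4], 3.0], [[0.02, 1.22, -2.88], [4.4, 0.1, -0.4], 3.0], [[0.01, 1.0, -2.97], [4.4, 0.1, -0.4], 3.0], [[0.01, 0.77, -3.03], [4.4, 0.1, -0.4], 3.0], 
[[-0.0, 1.4, -0.0], [-0.0, -0.0, 0.0], 3.0], [[-0.0, 1.4, -0.0], [-0.0, -0.0, 0.0], 3.0], [[-0.0, 1.4, -0.0], [-0.0, -0.0, 0.0], 3.0], [[-0.0, 1.4, -0.0], [-0.0, -0.0, 0.0], 3.0], [[-0.0, 1.4, -0.0], [-0.0, -0.0, 0.0], 3.0],
```

apply_moves(increments=[[[0,1.6,-2.7],[4.4,0.1,-0.4],3],[[0,1.4,-2.8],[4.4,0.1,-0.4],3],[[0,1.2,-2.9],[4.4,0.1,-0.4],3],[[0,1.0,-3.0],[4.4,0.1,-0.4],3],[[0,0.6,-2.8],[4,0.1,-0.4],3]])

```text
t: 31.15
eef_pos: [481.3, -464.7, 190.1]
tcp_rot: [-1.172, -0.002, 0.073]
ft_force: [0.5, -0.5, -0.3]
opening: 0.316
```

```bash
python3 grab.py 475.7 -394.7 0.072 56 3 60 5; python3 -c "
from h import *; from scr import *
p,W=shot('wrist'); save(p,'w10')
for b in blobs(p,2):
    c=b.mean(0); 
    try: fit(p,W,b,(475,plane(p,W,c,76)[1]+22,0.07))
    except Exception as e: print(e)"
```

```text
t 31.15 pos [ 481.3 -464.7  190.1] rot [-1.172 -0.002  0.073] F [ 0.5 -0.5 -0.3] open 0.316
grip TCP [ 477.3 -416.5   75.6]
wp [ 478.94961263 -439.75549109  130.8430753 ] step 12.9 mm 0.0 deg

[[-0.01, 1.29, 0.0], [0.0, 0.0, 0.0], 3.0], [[-0.01, 1.29, 0.0], [0.0, 0.0, 0.0], 3.0], [[-0.01, 1.29, 0.0], [0.0, 0.0, 0.0], 3.0], [[-0.01, 1.29, 0.0], [0.0, 0.0, 0.0], 3.0], [[-0.01, 1.29, 0.0], [0.0, 0.0, 0.0], 3.0], 
blobs [[366, 159, 24, 131, 2108], [308, 161, 13, 141, 1746]]
screen [ 4.73903e+02 -3.37717e+02  3.20000e-02] res [ 1.2  0.5 -0.3 -1.  -1.8 -2.3  1.   3.5  0.4  0.3  0.1 -0.1 -0.2 -0.4
 -0.5]
screen [ 4.75751e+02 -3.95566e+02  5.70000e-02] res [ 0.9  0.8  0.6  0.4  0.1 -0.1 -0.3 -0.5 -1.6 -0.7 -0.1  0.4  0.8  1.1
  1.3]
```

View pics/w10.png

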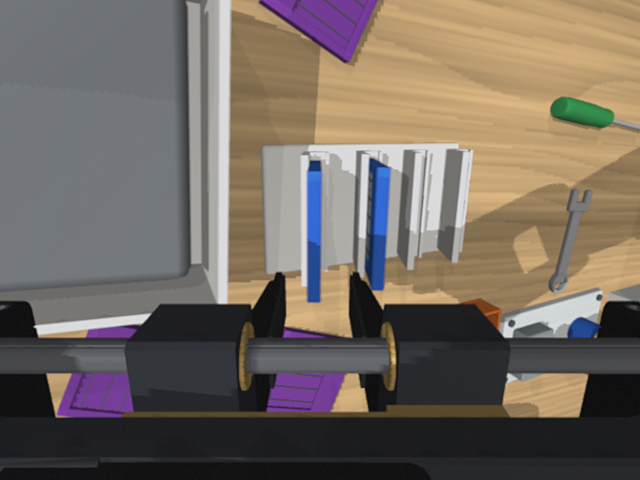

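```bash
python3 -c "
from h import *
p,W=shot('wrist')
for z in (0,60,80,100,120): print(z,np.round(plane(p,W,(228,200),z)), np.round(plane(p,W,(228,290),z)))
T=pose(); u=-T[:3,1]; G=np.array([477.3,-416.5,75.6])+u*(18.8+59)
for s in (-90,-70,-50,-30): print('body',np.round(G+T[:3,2]*s))"
```

```text
0 [ 466. -475.    0.] [ 551. -474.    0.]
60 [ 456. -486.   60.] [ 526. -486.   60.]
80 [ 452. -490.   80.] [ 518. -490.   80.]
100 [ 449. -494.  100.] [ 509. -493.  100.]
120 [ 446. -498.  120.] [ 501. -497.  120.]
body [ 485. -529.  112.]
body [ 484. -511.  120.]
body [ 483. -493.  128.]
body [ 481. -474.  136.]
```

apply_moves(increments=[[[0,2,0],[0,0,0],3],[[0,2,0],[0,0,0],3],[[0,2,0],[0,0,0],3],[[0,2,0],[0,0,0],3],[[0,1.5,0],[0,0,0],3]])

```text
t: 31.88
eef_pos: [478.1, -427.9, 99.4]
tcp_rot: [-1.176, -0.002, 0.07]
ft_force: [0.2, -0.4, 0.5]
opening: 0.315
```

```bash
python3 grab.py 475.7 -395 0.07 56 3 0 3
```

```text
t 31.88 pos [ 478.1 -427.9   99.4] rot [-1.176 -0.002  0.07 ] F [ 0.2 -0.4  0.5] open 0.315
grip TCP [ 477.2 -416.8   75.6]
wp [ 477.22527355 -416.75402079   75.57941566] step 8.8 mm 0.1 deg

[[-0.0, 0.88, 0.04], [0.1, 0.0, 0.0], 3.0], [[-0.0, 0.88, 0.04], [0.1, 0.0, 0.0], 3.0], [[-0.0, 0.88, 0.04], [0.1, 0.0, 0.0], 3.0],
```

apply_moves(increments=[[[0,0.9,0],[0,0,0],3],[[0,0.9,0.1],[0.1,0,0],3],[[0,0.7,0],[0,0,0],3],[[0,0,0],[0,0,0],0.5],[[0,0,0],[0,0,0],0.5]])

```text
t: 32.5
eef_pos: [477.8, -416.7, 76.2]
tcp_rot: [-1.175, -0.002, 0.07]
ft_force: [0.1, 0.5, 0.9]
opening: 0.164
```

apply_moves(increments=[[[0,0,0],[0,0,0],0.5],[[0,0,0],[0,0,0],0.5],[[0,0,0],[0,0,0],0.5],[[0,0,0],[0,0,0],0.5],[[0,-1,0],[0,0,0],0.5]])

```text
t: 33.12
eef_pos: [477.9, -420.8, 85.6]
tcp_rot: [-1.175, -0.002, 0.07]
ft_force: [0.4, 0.2, -0.4]
opening: 0.105
```

apply_moves(increments=[[[0,-2,0],[0,0,0],0.5],[[0,-3,0],[0,0,0],0.5],[[0,-3,0],[0,0,0],0.5],[[0,-3,0],[0,0,0],0.5],[[0,-1,0],[0,0,0],0.5]])

```text
t: 33.75
eef_pos: [480.9, -469.3, 202.5]
tcp_rot: [-1.177, -0.002, 0.07]
ft_force: [-0.4, 1.6, -0.8]
opening: 0.106
```

```bash
python3 -c "
from h import *; st()
plan([((480,-250,225),0.0,5,0.5),((480,170,215),-0.135,8,0.5),((467,240,200),-0.135,2,0.5)])"
```

```text
t 33.75 pos [ 480.9 -469.3  202.5] rot [-1.177 -0.002  0.07 ] F [-0.4  1.6 -0.8] open 0.106
wp (480, -250, 225) step 44.1 mm 4.6 deg
wp (480, 170, 215) step 52.5 mm 1.0 deg
wp (467, 240, 200) step 36.4 mm 0.0 deg

[[0.29, 1.27, 4.21], [-4.5, 0.8, -0.1], 0.5], [[0.23, 0.93, 4.3], [-4.5, 0.8, -0.1], 0.5], [[0.17, 0.59, 4.37], [-4.5, 0.8, -0.1], 0.5], [[0.1, 0.24, 4.4], [-4.5, 0.8, -0.1], 0.5], [[0.04, -0.1, 4.41], [-4.5, 0.8, -0.1], 0.5], 
[[0.0, 0.13, 5.25], [-0.0, 1.0, -0.0], 0.5], [[-0.09, 0.13, 5.25], [-0.0, 1.0, -0.0], 0.5], [[-0.18, 0.13, 5.25], [-0.0, 1.0, -0.0], 0.5], [[-0.27, 0.13, 5.24], [-0.0, 1.0, -0.0], 0.5], [[-0.35, 0.13, 5.24], [-0.0, 1.0, -0.0], 0.5], 
[[-0.44, 0.13, 5.23], [-0.0, 1.0, -0.0], 0.5], [[-0.53, 0.13, 5.22], [-0.0, 1.0, -0.0], 0.5], [[-0.62, 0.13, 5.21], [-0.0, 1.0, -0.0], 0.5], [[-1.12, 0.75, 3.38], [-0.0, -0.0, 0.0], 0.5], [[-1.12, 0.75, 3.38], [-0.0, -0.0, 0.0], 0.5],
```

apply_moves(increments=[[[0.3,1.2,4.2],[-4.5,0.8,0],0.5],[[0.2,0.9,4.3],[-4.5,0.8,0],0.5],[[0.2,0.6,4.4],[-4.5,0.8,0],0.5],[[0.1,0.2,4.4],[-4.5,0.8,0],0.5],[[0,-0.1,4.4],[-4.5,0.8,0],0.5]])

```text
t: 34.38
eef_pos: [478.0, -246.7, 222.9]
tcp_rot: [-1.579, 0.012, -0.005]
ft_force: [1.0, -0.1, -1.0]
opening: 0.104
```

```bash
python3 -c "
from h import *; st()
plan([((475,180,215),-0.135,8,0.5),((475,240,200),-0.135,2,0.5)])"
```

```text
t 34.38 pos [ 478.  -246.7  222.9] rot [-1.579  0.012 -0.005] F [ 1.  -0.1 -1. ] open 0.104
wp (475, 180, 215) step 53.3 mm 0.9 deg
wp (475, 240, 200) step 30.9 mm 0.0 deg

[[-0.06, 0.06, 5.33], [0.1, 0.9, -0.1], 0.5], [[-0.15, 0.06, 5.33], [0.1, 0.9, -0.1], 0.5], [[-0.24, 0.07, 5.33], [0.1, 0.9, -0.1], 0.5], [[-0.32, 0.07, 5.32], [0.1, 0.9, -0.1], 0.5], [[-0.41, 0.08, 5.32], [0.1, 0.9, -0.1], 0.5], 
[[-0.5, 0.08, 5.31], [0.1, 0.9, -0.1], 0.5], [[-0.58, 0.09, 5.3], [0.1, 0.9, -0.1], 0.5], [[-0.67, 0.09, 5.29], [0.1, 0.9, -0.1], 0.5], [[-0.4, 0.75, 2.97], [0.0, 0.0, -0.0], 0.5], [[-0.4, 0.75, 2.97], [0.0, 0.0, -0.0], 0.5],
```

apply_moves(increments=[[[-0.1,0,5.3],[0.1,0.9,-0.1],0.5],[[-0.2,0,5.3],[0.1,0.9,-0.1],0.5],[[-0.2,0,5.3],[0.1,0.9,-0.1],0.5],[[-0.3,0,5.3],[0.1,0.9,-0.1],0.5],[[-0.4,0,5.3],[0.1,0.9,-0.1],0.5]])

```text
t: 35.0
eef_pos: [472.7, 28.5, 221.0]
tcp_rot: [-1.571, 0.004, -0.086]
ft_force: [0.6, 1.0, -1.0]
opening: 0.105
```

apply_moves(increments=[[[-0.5,0,5.3],[0,0.9,0],0.5],[[-0.6,0,5.3],[0,0.9,0],0.5],[[-0.6,0.1,4.0],[0,0.9,0],0.5],[[-0.3,0.2,2],[0,0,0],0.5],[[0,0,0],[0,0,0],0.5]])

```text
t: 35.62
eef_pos: [466.3, 204.5, 216.7]
tcp_rot: [-1.571, 0.007, -0.129]
ft_force: [-1.2, -0.8, -1.4]
opening: 0.104
```

```bash
cat > hole.py <<'E'
from h import *; import sys
from scr import blobs
p,W=shot('wrist'); save(p,sys.argv[1]); st()
H=[]
for x in nets.mark_of(p,'housing_hole1'): 
    q=tow(W,x['point']); print(round(x['confidence'],2),np.round(q,1),proj(p,W,q).astype(int))
    if abs(q[2]-51)<6 and x['confidence']>.4: H.append(q[:2])
H=np.array(H)
if len(H)>1:
    k=np.round((H[:,1]-H[:,1].min())/54); a=np.polyfit(k,H[:,0],1); b=np.polyfit(k,H[:,1],1); print("fit dir",a,b,"yaw",np.arctan2(-a[0],b[0]))
E
python3 hole.py w11
```

```text
t 35.67 pos [466.4 203.9 216.8] rot [-1.571  0.007 -0.13 ] F [ 0.3 -0.5 -1.1] open 0.104
0.9 [460.5 238.   48.7] [354 206]
0.77 [488.  400.3  47.2] [537 213]
0.66 [477.6 347.5  51.6] [480 210]
0.62 [472.5 289.6  49.6] [413 212]
0.56 [462.5 205.6 161.5] [318 251]
0.35 [668.4   4.5  -1.2] [170 397]
fit dir [  8.77264901 461.49154882] [ 54.47244338 237.11873158] yaw -0.1596764158897351
```

View pics/w11.png

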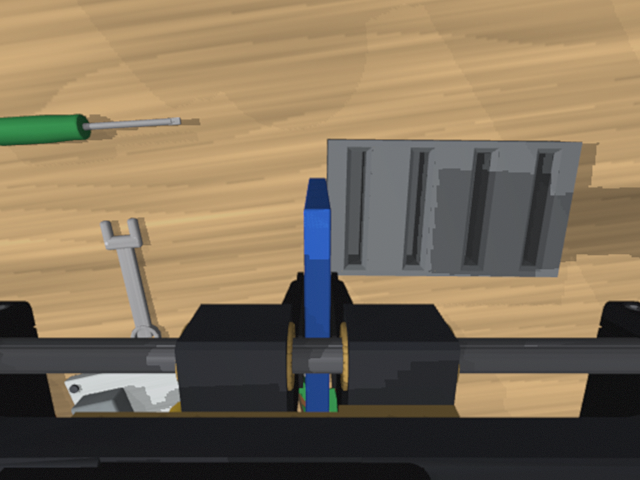

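```bash
cat > hc.py <<'E'
from h import *
p,W=shot('wrist')
P=np.array([plane(p,W,q,50)[:2] for q in ((328,139.5),(581.5,142.5),(557.5,276.5))])
print(np.round(P,1)); d=P[1]-P[0]; print("len y",np.linalg.norm(d),"yaw",np.arctan2(-d[0],d[1])); e=P[2]-P[1]; print("len x",np.linalg.norm(e),np.arctan2(e[1],e[0]))
c=(P[0]+P[2])/2; print("centre",c); y=-0.135
yaw=np.arctan2(-d[0],d[1])
for k in range(4): print(k,np.round(c+(k-1.5)*54*np.array([-np.sin(yaw),np.cos(yaw)]),1))
g=cv2.cvtColor(p["img"],cv2.COLOR_RGB2GRAY)
print(g[205,335:560].tolist())
E
python3 hc.py
```

```text
[[400.4 220.9]
 [431.  433. ]
 [550.7 416.8]]
len y 214.22392032319837 yaw -0.14298245186569541
len x 120.86314038763797 -0.1341273225210635
centre [475.59162554 318.86371612]
0 [464.  238.7]
1 [471.7 292.1]
2 [479.4 345.6]
3 [487.1 399. ]
[120, 120, 119, 120, 119, 119, 119, 119, 120, 120, 121, 110, 84, 72, 72, 76, 82, 87, 86, 86, 86, 85, 87, 87, 88, 87, 71, 45, 63, 75, 91, 111, 115, 115, 114, 116, 118, 119, 119, 118, 119, 119, 120, 119, 120, 119, 118, 118, 119, 119, 120, 118, 119, 119, 118, 120, 119, 119, 119, 119, 119, 119, 119, 118, 119, 118, 118, 119, 118, 118, 119, 120, 112, 88, 72, 72, 80, 86, 85, 86, 88, 77, 55, 43, 41, 42, 63, 77, 76, 76, 86, 108, 117, 116, 115, 115, 111, 113, 119, 120, 106, 90, 90, 91, 89, 90, 90, 90, 90, 91, 91, 91, 90, 90, 90, 88, 90, 90, 89, 89, 90, 89, 90, 91, 90, 89, 90, 90, 89, 90, 90, 90, 89, 88, 80, 73, 73, 59, 43, 42, 43, 43, 44, 46, 49, 48, 47, 48, 46, 47, 49, 66, 75, 75, 74, 75, 75, 79, 87, 89, 89, 89, 88, 88, 89, 89, 89, 89, 89, 88, 90, 89, 89, 88, 89, 88, 90, 89, 89, 89, 89, 89, 89, 88, 89, 89, 89, 88, 88, 88, 88, 88, 88, 89, 87, 79, 69, 55, 43, 44, 44, 43, 45, 49, 47, 47, 48, 49, 48, 47, 47, 60, 73, 76, 75, 75, 75, 74, 78, 85, 88, 87, 88, 88, 87]
```

```bash
python3 -c "
from h import *; T=pose()
p,W=shot('wrist'); q=plane(p,W,(317,179.5),T[2,3]-56); print(q, 'tool offs mm', T[:3,:3].T@(q-T[:3,3]))
print('slot0 c', plane(p,W,(356,205),50), 'ends',plane(p,W,(357,147),50),plane(p,W,(354,268),50))
plan([((466,238.5,130),-0.139,5,0.5)])"
```

```text
[419.35060296 208.87400862 161.05934588] tool offs mm [-47.53189269  56.29530736  -0.27697424]
slot0 c [459.64783509 238.1467058   50.        ] ends [410.11205937 244.24665266  50.        ] [518.09326837 230.09973944  50.        ]
wp (466, 238.5, 130) step 18.8 mm 0.1 deg

[[-0.1, 1.74, 0.71], [0.0, 0.1, -0.1], 0.5], [[-0.11, 1.74, 0.71], [0.0, 0.1, -0.1], 0.5], [[-0.11, 1.74, 0.71], [0.0, 0.1, -0.1], 0.5], [[-0.11, 1.74, 0.71], [0.0, 0.1, -0.1], 0.5], [[-0.12, 1.74, 0.71], [0.0, 0.1, -0.1], 0.5],
```

apply_moves(increments=[[[-0.1,1.7,0.7],[0,0.1,0],0.5],[[-0.1,1.7,0.7],[0,0.1,0],0.5],[[-0.1,1.7,0.7],[0,0.1,0],0.5],[[-0.1,1.7,0.7],[0,0.1,0],0.5],[[-0.1,1.7,0.6],[0,0.1,0],0.5]])

```text
t: 36.45
eef_pos: [468.3, 233.1, 131.7]
tcp_rot: [-1.57, 0.002, -0.149]
ft_force: [0.2, 0.6, -1.7]
opening: 0.106
```

```bash
python3 -c "
from h import *; st()
p,W=shot('wrist'); save(p,'w12'); cv2.imwrite('pics/w12c.png',cv2.resize(p['img'][100:300,240:480],None,fx=3,fy=3)[:,:,::-1])
print(proj(p,W,(464,238,50)))
plan([((464,238,112),-0.137,2,0.5)])"
```

```text
t 36.45 pos [468.3 233.1 131.7] rot [-1.57   0.002 -0.149] F [ 0.2  0.6 -1.7] open 0.106
[323.49911574 238.0921383 ]
wp (464, 238, 112) step 9.4 mm 0.4 deg

[[-0.21, 0.89, 0.21], [0.0, -0.3, -0.1], 0.5], [[-0.21, 0.89, 0.21], [0.0, -0.3, -0.1], 0.5],
```

View pics/w12c.png

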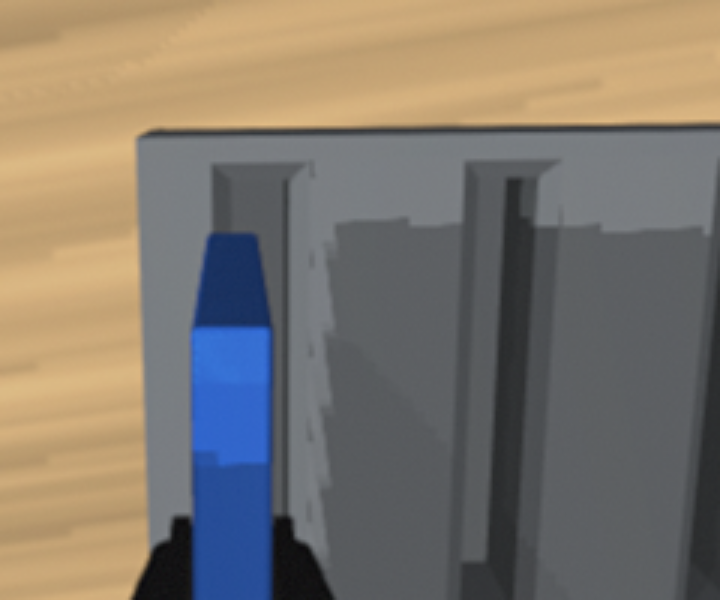

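apply_moves(increments=[[[-0.3,0.4,0.4],[0,-0.3,0],0.5],[[-0.2,0.4,0.3],[0,-0.2,0],0.5],[[0,0.4,0],[0,0,0],0.5],[[0,0.3,0],[0,0,0],0.5],[[0,0,0],[0,0,0],0.5]])

```text
t: 37.12
eef_pos: [464.2, 240.1, 115.4]
tcp_rot: [-1.57, 0.003, -0.141]
ft_force: [0.5, -0.5, -1.2]
opening: 0.103
```

```bash
python3 -c "
from h import *; st()
p,W=shot('wrist'); save(p,'w13'); g=cv2.cvtColor(p['img'],cv2.COLOR_RGB2GRAY)
for r in (150,160,170,180): print(r,g[r,295:350].tolist())
plan([((464,239,102),-0.137,2,0.5)])"
```

```text
t 37.12 pos [464.2 240.1 115.4] rot [-1.57   0.003 -0.141] F [ 0.5 -0.5 -1.2] open 0.103
150 [168, 168, 169, 170, 170, 170, 170, 171, 171, 171, 171, 172, 172, 173, 173, 173, 174, 173, 175, 174, 174, 175, 174, 175, 175, 174, 175, 174, 174, 174, 174, 173, 173, 173, 172, 171, 164, 156, 154, 155, 155, 155, 155, 154, 154, 153, 153, 154, 151, 152, 152, 152, 152, 151, 149]
160 [127, 128, 126, 126, 126, 126, 127, 126, 126, 126, 126, 126, 126, 126, 126, 125, 126, 126, 126, 126, 126, 125, 127, 126, 126, 126, 125, 127, 126, 126, 127, 125, 125, 126, 125, 126, 126, 125, 126, 127, 126, 125, 126, 126, 125, 126, 126, 125, 125, 126, 127, 126, 126, 125, 125]
170 [126, 127, 127, 127, 122, 99, 77, 75, 76, 76, 79, 82, 85, 90, 93, 93, 93, 91, 92, 93, 92, 92, 92, 93, 93, 93, 94, 93, 92, 93, 93, 90, 89, 101, 117, 123, 123, 122, 121, 123, 119, 120, 127, 127, 127, 126, 127, 126, 125, 126, 126, 126, 127, 126, 127]
180 [127, 127, 127, 127, 123, 99, 76, 75, 78, 79, 78, 72, 61, 63, 59, 50, 48, 48, 46, 49, 47, 48, 47, 47, 47, 47, 46, 47, 48, 45, 53, 64, 81, 111, 105, 79, 78, 80, 78, 84, 93, 96, 97, 97, 96, 97, 96, 97, 97, 96, 97, 96, 97, 96, 96]
wp (464, 239, 102) step 6.8 mm 0.2 deg

[[0.0, 0.67, -0.05], [-0.0, -0.1, -0.1], 0.5], [[-0.0, 0.67, -0.05], [-0.0, -0.1, -0.1], 0.5],
```

apply_moves(increments=[[[0,0.5,0],[0,-0.1,0],0.5],[[0,0.5,0],[0,0,0],0.5],[[0,0.5,0],[0,0,0],0.5],[[0,0.5,0],[0,0,0],0.5],[[0,0.3,0],[0,0,0],0.5]])

```text
t: 37.8
eef_pos: [464.2, 240.1, 91.0]
tcp_rot: [-1.57, 0.003, -0.14]
ft_force: [-0.3, -0.6, -0.8]
opening: 0.103
```

apply_moves(increments=[[[0,0.5,0],[0,0,0],0.5],[[0,0.5,0],[0,0,0],0.5],[[0,0.4,0],[0,0,0],0.5],[[0,0.3,0],[0,0,0],0.5],[[0,0.2,0],[0,0,0],0.5]])

```text
t: 38.42
eef_pos: [464.1, 240.2, 70.9]
tcp_rot: [-1.57, 0.003, -0.14]
ft_force: [-9.9, -0.0, 31.1]
opening: 0.105
```

apply_moves(increments=[[[0,0.2,0],[0,0,0],0.5],[[0,0.2,0],[0,0,0],0.5],[[0,0,0],[0,0,0],3],[[0,0,0],[0,0,0],3],[[0,0,0],[0,0,0],3]])

```text
t: 39.05
eef_pos: [464.5, 240.4, 71.5]
tcp_rot: [-1.568, -0.001, -0.139]
ft_force: [-0.0, 0.8, -0.2]
opening: 0.306
```

apply_moves(increments=[[[0,-3,0],[0,0,0],3],[[0,-4,0],[0,0,0],3],[[0,-4,0],[0,0,0],3],[[0,-3,0],[0,0,0],3],[[0,0,0],[0,0,0],3]])

```text
t: 39.67
eef_pos: [464.3, 240.0, 214.1]
tcp_rot: [-1.57, 0.002, -0.139]
ft_force: [0.6, -0.3, -0.3]
opening: 0.312
```

```bash
python3 -c "
from h import *; st()
p,W=shot('wrist'); save(p,'w14'); print([(round(x['confidence'],2),np.round(tow(W,x['point']))) for x in nets.mark_of(p,'screen0')[:4]])
print([(round(x['confidence'],2),np.round(tow(W,x['point']))) for x in nets.mark_of(p,'housing_hole1')[:5]])
yaw=.07; Rp=R.from_euler('z',yaw)*R.from_euler('x',0.4); Rt=(Rp*R.from_euler('x',-np.pi/2)).as_matrix(); u=Rp.apply([0,0,1])
plan([((470,-200,230),-0.0,9,3),(np.array([472.2,-341,24])+u*(56+110),Rt,6,3)])"
```

```text
t 39.67 pos [464.3 240.  214.1] rot [-1.57   0.002 -0.139] F [ 0.6 -0.3 -0.3] open 0.312
[(0.92, array([461., 241.,  18.]))]
[(0.8, array([475., 292.,  51.])), (0.69, array([489., 399.,  45.])), (0.68, array([481., 348.,  53.])), (0.58, array([463., 237.,  48.]))]
wp (470, -200, 230) step 48.9 mm 0.9 deg
wp [ 476.72134659 -405.48513304  176.896125  ] step 35.4 mm 3.9 deg

[[0.75, -0.2, -4.83], [0.0, -0.9, -0.0], 3], [[0.68, -0.2, -4.84], [0.0, -0.9, -0.0], 3], [[0.6, -0.2, -4.85], [0.0, -0.9, -0.0], 3], [[0.53, -0.2, -4.86], [0.0, -0.9, -0.0], 3], [[0.45, -0.2, -4.86], [0.0, -0.9, -0.0], 3], 
[[0.38, -0.2, -4.87], [0.0, -0.9, -0.0], 3], [[0.3, -0.21, -4.88], [0.0, -0.9, -0.0], 3], [[0.23, -0.21, -4.88], [0.0, -0.9, -0.0], 3], [[0.15, -0.21, -4.88], [0.0, -0.9, -0.0], 3], [[0.11, 0.89, -3.42], [3.8, -0.7, 0.1], 3], 
[[0.07, 0.65, -3.48], [3.8, -0.7, 0.1], 3], [[0.04, 0.42, -3.51], [3.8, -0.7, 0.1], 3], [[-0.0, 0.19, -3.53], [3.8, -0.7, 0.1], 3], [[-0.05, -0.05, -3.54], [3.8, -0.7, 0.1], 3], [[-0.09, -0.28, -3.53], [3.8, -0.7, 0.1], 3],
```

apply_moves(increments=[[[0.7,-0.2,-4.8],[0,-0.9,0],3],[[0.7,-0.2,-4.8],[0,-0.9,0],3],[[0.6,-0.2,-4.8],[0,-0.9,0],3],[[0.5,-0.2,-4.9],[0,-0.9,0],3],[[0.5,-0.2,-4.9],[0,-0.9,0],3]])

```text
t: 40.45
eef_pos: [465.6, -8.6, 215.0]
tcp_rot: [-1.573, 0.018, -0.052]
ft_force: [0.4, -0.6, -0.3]
opening: 0.318
```

apply_moves(increments=[[[0.4,-0.2,-4.9],[0,-0.9,0],3],[[0.3,-0.2,-4.9],[0,-0.9,0],3],[[0.2,-0.2,-4.9],[0,-0.9,0],3],[[0.2,-0.2,-4.9],[0,-0.9,0],3],[[0.1,0.6,-3.4],[3.8,-0.7,0.1],3]])

```text
t: 41.08
eef_pos: [470.1, -246.4, 210.7]
tcp_rot: [-1.499, 0.028, 0.025]
ft_force: [1.0, 1.0, -0.7]
opening: 0.315
```

```bash
python3 grab.py 472.2 -341 0.07 56 3 110 5
```

```text
t 41.08 pos [ 470.1 -246.4  210.7] rot [-1.499  0.028  0.025] F [ 1.   1.  -0.7] open 0.315
grip TCP [ 473.7 -362.8   75.6]
wp [ 476.72134659 -405.48513304  176.896125  ] step 32.6 mm 3.8 deg

[[0.07, 0.45, -3.22], [3.8, -0.6, -0.2], 3.0], [[0.04, 0.23, -3.25], [3.8, -0.6, -0.2], 3.0], [[0.0, 0.02, -3.26], [3.8, -0.6, -0.2], 3.0], [[-0.03, -0.19, -3.25], [3.8, -0.6, -0.2], 3.0], [[-0.06, -0.41, -3.23], [3.8, -0.6, -0.2], 3.0],
```

apply_moves(increments=[[[0.1,0.4,-3.2],[3.8,-0.6,-0.2],3],[[0,0.2,-3.2],[3.8,-0.6,-0.2],3],[[0,0,-3.3],[3.8,-0.6,-0.2],3],[[0,-0.2,-3.2],[3.8,-0.6,-0.2],3],[[-0.1,-0.4,-2.9],[3.5,-0.6,-0.2],3]])

```text
t: 41.7
eef_pos: [474.4, -406.2, 168.8]
tcp_rot: [-1.152, 0.003, 0.071]
ft_force: [-0.2, 0.2, -0.8]
opening: 0.316
```

```bash
python3 -c "
from h import *; from scr import *
p,W=shot('wrist'); save(p,'w15'); T=pose()
print([(round(x['confidence'],2),np.round(tow(W,x['point']))) for x in nets.mark_of(p,'screen0')[:4]])
for b in blobs(p,1):
    fit(p,W,b,(472,-341,0.07)); fit(p,W,b,(472,-341,0.07),ang=np.radians(np.arange(120,241,10)))
"; python3 grab.py 472.2 -341 0.07 56 3 0 8
```

```text
[(0.78, array([ 473., -343.,   26.])), (0.61, array([ 297., -348.,    4.])), (0.55, array([662.,  50.,  11.]))]
blobs [[310, 167, 15, 152, 2014]]
screen [ 4.71316e+02 -3.41512e+02  4.80000e-02] res [ 0.8  0.7  0.5  0.3  0.1 -0.1 -0.3 -0.9 -1.3 -0.9 -0.4  0.1  0.6  1.1
  1.5]
screen [ 4.71228e+02 -3.41615e+02  4.90000e-02] res [ 0.7  0.5  0.3  0.2 -0.  -0.2 -0.8 -1.1 -0.7 -0.2  0.3  0.8  1.3]
t 41.8 pos [ 473.6 -407.8  166.9] rot [-1.152  0.004  0.069] F [-0.3  0.2 -0.9] open 0.312
grip TCP [ 473.7 -362.8   75.6]
wp [ 473.72527355 -362.75402079   75.57941566] step 12.7 mm 0.1 deg

[[0.05, 1.27, 0.05], [-0.1, -0.0, -0.0], 3.0], [[0.04, 1.27, 0.05], [-0.1, -0.0, -0.0], 3.0], [[0.04, 1.27, 0.05], [-0.1, -0.0, -0.0], 3.0], [[0.04, 1.27, 0.06], [-0.1, -0.0, -0.0], 3.0], [[0.04, 1.27, 0.06], [-0.1, -0.0, -0.0], 3.0], 
[[0.04, 1.27, 0.06], [-0.1, -0.0, -0.0], 3.0], [[0.04, 1.27, 0.07], [-0.1, -0.0, -0.0], 3.0], [[0.04, 1.27, 0.07], [-0.1, -0.0, -0.0], 3.0],
```

View pics/w15.png

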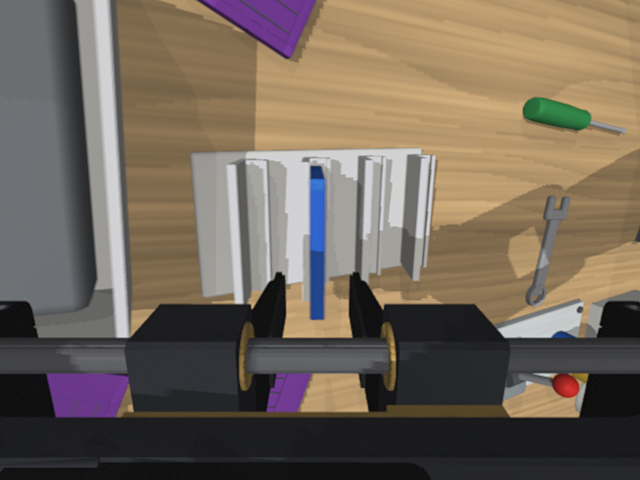

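apply_moves(increments=[[[0,1.5,0.1],[-0.2,0,0],3],[[0,1.5,0.1],[-0.2,0,0],3],[[0,1.5,0.1],[-0.2,0,0],3],[[0,1.5,0],[-0.2,0,0],3],[[0,1.2,0],[-0.2,0,0],3]])

```text
t: 42.42
eef_pos: [469.8, -368.5, 95.2]
tcp_rot: [-1.167, 0.009, 0.071]
ft_force: [0.3, 0.1, -0.7]
opening: 0.314
```

```bash
python3 grab.py 471.8 -341.3 0.065 56 3 0 3
```

```text
t 42.42 pos [ 469.8 -368.5   95.2] rot [-1.167  0.009  0.071] F [ 0.3  0.1 -0.7] open 0.314
grip TCP [ 473.2 -363.1   75.6]
wp [ 473.21648483 -363.0613752    75.57941566] step 6.9 mm 0.2 deg

[[0.13, 0.67, -0.1], [-0.1, 0.0, -0.2], 3.0], [[0.13, 0.67, -0.1], [-0.1, 0.0, -0.2], 3.0], [[0.13, 0.67, -0.1], [-0.1, 0.0, -0.2], 3.0],
```

apply_moves(increments=[[[0.2,0.7,-0.1],[-0.1,0,-0.2],3],[[0.1,0.7,-0.1],[0,0,-0.2],3],[[0.1,0.5,-0.1],[0,0,0],3],[[0,0,0],[0,0,0],0.5],[[0,0,0],[0,0,0],0.5]])

```text
t: 43.05
eef_pos: [473.7, -362.0, 74.9]
tcp_rot: [-1.169, 0.003, 0.069]
ft_force: [-0.1, 0.5, 0.8]
opening: 0.16
```

apply_moves(increments=[[[0,0,0],[0,0,0],0.5],[[0,0,0],[0,0,0],0.5],[[0,0,0],[0,0,0],0.5],[[0,0,0],[0,0,0],0.5],[[0,0,0],[0,0,0],0.5]])

```text
t: 43.68
eef_pos: [473.7, -362.4, 75.2]
tcp_rot: [-1.17, 0.002, 0.069]
ft_force: [0.4, -0.1, -0.8]
opening: 0.104
```

```bash
python3 grab.py 471.8 -341.3 0.065 56 0.5 0 1
```

```text
t 43.67 pos [ 473.7 -362.4   75.2] rot [-1.17   0.002  0.069] F [ 0.4 -0.1 -0.8] open 0.104
grip TCP [ 473.2 -363.1   75.6]
wp [ 473.21648483 -363.0613752    75.57941566] step 0.9 mm 0.3 deg

[[-0.05, -0.06, -0.04], [-0.1, 0.1, -0.2], 0.5],
```

apply_moves(increments=[[[0,-2,0],[0,0,0],0.5],[[0,-3,0],[0,0,0],0.5],[[0,-3,0],[0,0,0],0.5],[[0,-3,0],[0,0,0],0.5],[[0,-2,0],[0,0,0],0.5]])

```text
t: 44.3
eef_pos: [477.1, -413.4, 196.9]
tcp_rot: [-1.167, 0.005, 0.069]
ft_force: [-0.3, -0.9, -1.8]
opening: 0.105
```

```bash
python3 -c "
from h import *; st()
plan([((477,-200,225),0.0,5,0.5),((480,270,215),-0.139,9,0.5),((480,320,210),-0.139,1,0.5)])"
```

```text
t 44.3 pos [ 477.1 -413.4  196.9] rot [-1.167  0.005  0.069] F [-0.3 -0.9 -1.8] open 0.105
wp (477, -200, 225) step 43.1 mm 4.7 deg
wp (480, 270, 215) step 52.2 mm 0.9 deg
wp (480, 320, 210) step 50.2 mm 0.0 deg

[[0.29, 1.16, 4.14], [-4.6, 0.8, -0.2], 0.5], [[0.23, 0.82, 4.22], [-4.6, 0.8, -0.2], 0.5], [[0.17, 0.48, 4.28], [-4.6, 0.8, -0.2], 0.5], [[0.11, 0.13, 4.3], [-4.6, 0.8, -0.2], 0.5], [[0.05, -0.22, 4.3], [-4.6, 0.8, -0.2], 0.5], 
[[0.03, 0.11, 5.22], [-0.0, 0.9, -0.0], 0.5], [[-0.05, 0.11, 5.22], [-0.0, 0.9, -0.0], 0.5], [[-0.13, 0.11, 5.22], [-0.0, 0.9, -0.0], 0.5], [[-0.21, 0.11, 5.22], [-0.0, 0.9, -0.0], 0.5], [[-0.29, 0.11, 5.21], [-0.0, 0.9, -0.0], 0.5], 
[[-0.37, 0.11, 5.21], [-0.0, 0.9, -0.0], 0.5], [[-0.45, 0.11, 5.2], [-0.0, 0.9, -0.0], 0.5], [[-0.53, 0.11, 5.2], [-0.0, 0.9, -0.0], 0.5], [[-0.61, 0.11, 5.19], [-0.0, 0.9, -0.0], 0.5], [[-0.69, 0.5, 4.95], [0.0, -0.0, -0.0], 0.5],
```

apply_moves(increments=[[[0.3,1.0,4.1],[-4.6,0.8,-0.2],0.5],[[0.2,0.7,4.2],[-4.6,0.8,-0.2],0.5],[[0.2,0.4,4.3],[-4.6,0.8,-0.2],0.5],[[0.1,0,4.3],[-4.6,0.8,-0.2],0.5],[[0,-0.3,4.3],[-4.6,0.8,-0.2],0.5]])

```text
t: 44.92
eef_pos: [476.6, -200.1, 230.2]
tcp_rot: [-1.581, -0.002, -0.01]
ft_force: [0.9, 0.9, -1.6]
opening: 0.102
```

apply_moves(increments=[[[0.1,0,5.2],[0,0.9,0],0.5],[[0,0,5.2],[0,0.9,0],0.5],[[-0.1,0,5.2],[0,0.9,0],0.5],[[-0.1,0,5.2],[0,0.9,0],0.5],[[-0.2,0,5.2],[0,0.9,0],0.5]])

```text
t: 45.55
eef_pos: [483.3, 68.8, 229.1]
tcp_rot: [-1.582, -0.007, -0.092]
ft_force: [0.7, -0.6, -1.3]
opening: 0.104
```

apply_moves(increments=[[[-0.3,0,5.2],[0,0.9,0],0.5],[[-0.4,0,5.2],[0,0.9,0],0.5],[[-0.4,0,5.2],[0,0.9,0],0.5],[[-0.5,0,5.2],[0,0.9,0],0.5],[[-0.6,0,4.0],[0,0,0],0.5]])

```text
t: 46.18
eef_pos: [490.2, 327.0, 226.9]
tcp_rot: [-1.581, -0.008, -0.156]
ft_force: [0.8, -0.4, -0.6]
opening: 0.104
```

```bash
python3 -c "
from h import *; st()
plan([((479,347,130),-0.139,5,0.5)])"
```

```text
t 46.17 pos [490.2 327.  226.9] rot [-1.581 -0.008 -0.156] F [ 0.8 -0.4 -0.6] open 0.104
wp (479, 347, 130) step 19.9 mm 0.2 deg

[[-0.3, 1.93, 0.38], [0.1, -0.2, 0.1], 0.5], [[-0.29, 1.93, 0.38], [0.1, -0.2, 0.1], 0.5], [[-0.29, 1.93, 0.37], [0.1, -0.2, 0.1], 0.5], [[-0.29, 1.94, 0.37], [0.1, -0.2, 0.1], 0.5], [[-0.28, 1.94, 0.37], [0.1, -0.2, 0.1], 0.5],
```

apply_moves(increments=[[[-0.3,1.9,0.4],[0.1,-0.2,0.1],0.5],[[-0.3,1.9,0.4],[0.1,-0.2,0.1],0.5],[[-0.3,1.9,0.4],[0.1,-0.2,0.1],0.5],[[-0.3,1.9,0.4],[0.1,-0.2,0.1],0.5],[[-0.3,1.9,0.3],[0.1,-0.2,0.1],0.5]])

```text
t: 46.8
eef_pos: [477.2, 351.6, 129.8]
tcp_rot: [-1.571, 0.0, -0.134]
ft_force: [-0.1, 0.5, -0.7]
opening: 0.101
```

```bash
python3 -c "
from h import *; st()
plan([((479,347.2,115),-0.139,3,0.5)])"
```

```text
t 46.8 pos [477.2 351.6 129.8] rot [-1.571  0.    -0.134] F [-0.1  0.5 -0.7] open 0.101
wp (479, 347.2, 115) step 5.2 mm 0.1 deg

[[0.08, 0.49, -0.14], [-0.0, 0.1, -0.0], 0.5], [[0.08, 0.49, -0.14], [-0.0, 0.1, -0.0], 0.5], [[0.08, 0.49, -0.14], [-0.0, 0.1, -0.0], 0.5],
```

apply_moves(increments=[[[0.1,0.5,-0.2],[0,0.1,0],0.5],[[0.1,0.5,-0.2],[0,0.1,0],0.5],[[0,0.5,-0.2],[0,0.1,0],0.5],[[0,0,0],[0,0,0],0.5],[[0,0,0],[0,0,0],0.5]])

```text
t: 47.42
eef_pos: [478.7, 344.6, 114.7]
tcp_rot: [-1.571, 0.0, -0.14]
ft_force: [0.0, 0.1, -1.4]
opening: 0.105
```

```bash
python3 -c "
from h import *; st()
p,W=shot('wrist'); save(p,'w16'); cv2.imwrite('pics/w16c.png',cv2.resize(p['img'][120:280,220:420],None,fx=3.5,fy=3.5)[:,:,::-1])
plan([((479,347.2,105),-0.139,3,0.5)])"
```

```text
t 47.42 pos [478.7 344.6 114.7] rot [-1.571  0.    -0.14 ] F [ 0.   0.1 -1.4] open 0.105
wp (479, 347.2, 105) step 3.4 mm 0.0 deg

[[-0.0, 0.32, 0.08], [0.0, -0.0, -0.0], 0.5], [[-0.0, 0.32, 0.08], [0.0, -0.0, -0.0], 0.5], [[-0.0, 0.32, 0.08], [0.0, -0.0, -0.0], 0.5],
```

View pics/w16c.png

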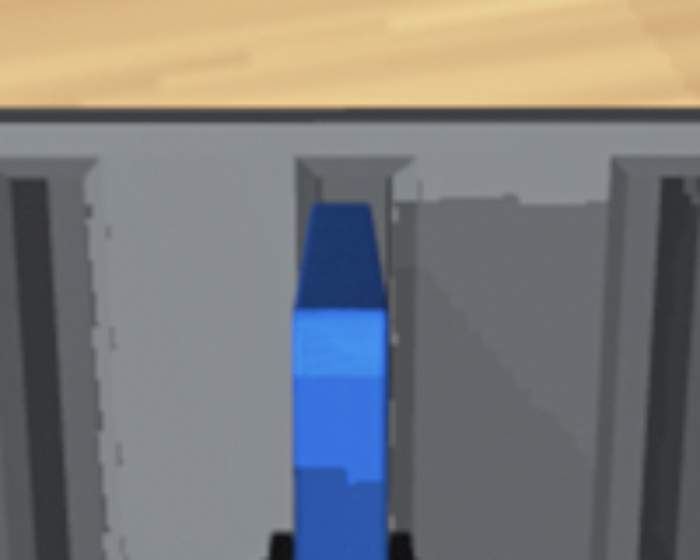

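apply_moves(increments=[[[0,0.2,0.3],[0,0,0],0.5],[[0,0.3,0],[0,0,0],0.5],[[0,0.3,0],[0,0,0],0.5],[[0,0.2,0],[0,0,0],0.5],[[0,0,0],[0,0,0],0.5]])

```text
t: 48.1
eef_pos: [479.1, 348.0, 104.2]
tcp_rot: [-1.571, -0.0, -0.14]
ft_force: [-0.5, -0.2, -1.8]
opening: 0.103
```

apply_moves(increments=[[[0,0.4,0],[0,0,0],0.5],[[0,0.4,0],[0,0,0],0.5],[[0,0.4,0],[0,0,0],0.5],[[0,0.4,0],[0,0,0],0.5],[[0,0.3,0],[0,0,0],0.5]])

```text
t: 48.72
eef_pos: [479.2, 348.0, 84.0]
tcp_rot: [-1.571, -0.0, -0.14]
ft_force: [0.1, -0.6, -1.5]
opening: 0.105
```

apply_moves(increments=[[[0,0.5,0],[0,0,0],0.5],[[0,0.4,0],[0,0,0],0.5],[[0,0.3,0],[0,0,0],0.5],[[0,0.3,0],[0,0,0],0.5],[[0,0.2,0],[0,0,0],0.5]])

```text
t: 49.35
eef_pos: [479.6, 348.1, 69.4]
tcp_rot: [-1.57, -0.002, -0.139]
ft_force: [-8.9, -5.8, 29.9]
opening: 0.098
```

apply_moves(increments=[[[0,0.2,0],[0,0,0],0.5],[[0,0,0],[0,0,0],3],[[0,0,0],[0,0,0],3],[[0,0,0],[0,0,0],3],[[0,0,0],[0,0,0],3]])

```text
t: 49.98
eef_pos: [479.9, 348.2, 69.8]
tcp_rot: [-1.569, -0.004, -0.139]
ft_force: [-0.7, -0.6, 0.1]
opening: 0.315
```

apply_moves(increments=[[[0,-3,0],[0,0,0],3],[[0,-4,0],[0,0,0],3],[[0,-4,0],[0,0,0],3],[[0,-4,0],[0,0,0],3],[[0,0,0],[0,0,0],1]])

```text
t: 50.6
eef_pos: [479.2, 347.9, 222.8]
tcp_rot: [-1.57, -0.001, -0.139]
ft_force: [0.4, -0.0, -0.3]
opening: 0.259
```

```bash
python3 -c "
from h import *; st()
p,W=shot('wrist'); save(p,'w17'); print([(round(x['confidence'],2),np.round(tow(W,x['point']))) for x in nets.mark_of(p,'screen0')[:4]])
plan([((600,-61,195),0.08,10,0)])"
```

```text
t 50.6 pos [479.2 347.9 222.8] rot [-1.57e+00 -1.00e-03 -1.39e-01] F [ 0.4 -0.  -0.3] open 0.259
[(0.94, array([462., 241.,  17.])), (0.68, array([482., 347.,  15.])), (0.59, array([465., 241.,  48.]))]
wp (600, -61, 195) step 42.7 mm 1.3 deg

[[1.77, 0.25, -3.87], [0.0, -1.3, -0.0], 0], [[1.69, 0.25, -3.91], [0.0, -1.3, -0.0], 0], [[1.6, 0.25, -3.95], [0.0, -1.3, -0.0], 0], [[1.52, 0.25, -3.98], [0.0, -1.3, -0.0], 0], [[1.43, 0.25, -4.01], [0.0, -1.3, -0.0], 0], 
[[1.34, 0.25, -4.04], [0.0, -1.3, -0.0], 0], [[1.25, 0.25, -4.07], [0.0, -1.3, -0.0], 0], [[1.16, 0.25, -4.1], [0.0, -1.3, -0.0], 0], [[1.07, 0.25, -4.12], [0.0, -1.3, -0.0], 0], [[0.98, 0.25, -4.15], [0.0, -1.3, -0.0], 0],
```

apply_moves(increments=[[[1.8,0.2,-3.9],[0,-1.3,0],0],[[1.7,0.2,-3.9],[0,-1.3,0],0],[[1.6,0.2,-3.9],[0,-1.3,0],0],[[1.5,0.2,-4.0],[0,-1.3,0],0],[[1.4,0.2,-4.0],[0,-1.3,0],0]])

```text
t: 51.32
eef_pos: [538.0, 139.4, 201.4]
tcp_rot: [-1.577, 0.015, -0.017]
ft_force: [0.9, -0.6, -0.5]
opening: 0.005
```

apply_moves(increments=[[[1.3,0.2,-4.0],[0,-1.3,0],0],[[1.2,0.2,-4.1],[0,-1.3,0],0],[[1.1,0.2,-4.1],[0,-1.3,0],0],[[1.0,0.2,-4.1],[0,-1.3,0],0],[[0.4,0,-3.6],[0,-1,0],0]])

```text
t: 51.95
eef_pos: [591.9, -65.6, 184.1]
tcp_rot: [-1.572, 0.029, 0.094]
ft_force: [0.0, 0.2, -0.3]
opening: 0.004
```

```bash
python3 -c "
from h import *; st()
p,W=shot('wrist'); save(p,'w18'); print('tip',[(round(x['confidence'],2),np.round(tow(W,x['point']))) for x in nets.mark_of(p,'lock_tip')[:4]])
h=cv2.cvtColor(p['img'],cv2.COLOR_RGB2HSV); m=cv2.inRange(h,(0,170,90),(6,255,255))|cv2.inRange(h,(175,170,90),(180,255,255)); ys,xs=np.where(m); print(len(xs),xs.min(),xs.max(),ys.min(),ys.max()); print('red knob',plane(p,W,(np.median(xs),np.median(ys)),97))
for c in ('scene','top'):
  p,W=shot(c)
  for t in ('old','roller','sleeve','lock_tip','screen0'): print(c,t,[(round(x['confidence'],2),np.round(tow(W,x['point'])).tolist()) for x in nets.mark_of(p,t)[:5]])
plan([((598,-61,82),0.08,5,0)])"
```

```text
t 51.95 pos [591.9 -65.6 184.1] rot [-1.572  0.029  0.094] F [ 0.   0.2 -0.3] open 0.004
tip []
24 317 317 313 336
red knob [650.95045558 -60.46354722  97.        ]
scene old [(0.67, [665.0, -191.0, 3.0])]
scene roller [(0.81, [665.0, 50.0, 54.0])]
scene sleeve [(0.37, [659.0, 56.0, 14.0])]
scene lock_tip [(0.51, [646.0, -62.0, 98.0]), (0.36, [667.0, 54.0, 54.0])]
scene screen0 [(0.94, [648.0, -429.0, 3.0]), (0.9, [669.0, -571.0, 5.0]), (0.76, [479.0, 345.0, 19.0]), (0.68, [467.0, 245.0, 12.0]), (0.67, [297.0, -353.0, 7.0])]
top old [(0.74, [665.0, 50.0, 51.0]), (0.54, [657.0, -189.0, 6.0])]
top roller [(0.5, [664.0, 52.0, 51.0])]
top sleeve []
top lock_tip []
top screen0 [(0.74, [297.0, -346.0, 12.0]), (0.67, [480.0, 347.0, 10.0]), (0.64, [669.0, -568.0, 7.0]), (0.62, [464.0, 241.0, 15.0]), (0.62, [642.0, -427.0, 4.0])]
wp (598, -61, 82) step 20.9 mm 0.3 deg

[[0.17, 2.08, 0.05], [0.0, 0.2, -0.3], 0], [[0.16, 2.08, 0.05], [0.0, 0.2, -0.3], 0], [[0.15, 2.08, 0.05], [0.0, 0.2, -0.3], 0], [[0.14, 2.08, 0.05], [0.0, 0.2, -0.3], 0], [[0.13, 2.08, 0.05], [0.0, 0.2, -0.3], 0],
```

apply_moves(increments=[[[0.1,2.1,0.1],[0,0.2,-0.3],0],[[0.1,2.1,0.1],[0,0.2,-0.3],0],[[0.1,2.1,0.1],[0,0.2,-0.3],0],[[0.1,2.1,0.1],[0,0.2,-0.3],0],[[0.1,1.8,0],[0,0.2,-0.3],0]])

```text
t: 53.28
eef_pos: [596.5, -59.3, 83.3]
tcp_rot: [-1.575, -0.005, 0.077]
ft_force: [0.3, -0.2, 0.4]
opening: 0.004
```

```bash
python3 -c "
from h import *; st()
plan([((640,-60,82),0.08,5,0),((675,-57,82),0.08,5,0)])"
```

```text
t 53.27 pos [596.5 -59.3  83.3] rot [-1.575 -0.005  0.077] F [ 0.3 -0.2  0.4] open 0.004
wp (640, -60, 82) step 8.7 mm 0.1 deg
wp (675, -57, 82) step 7.0 mm 0.0 deg

[[0.87, 0.03, -0.08], [0.0, -0.0, 0.1], 0], [[0.87, 0.03, -0.08], [0.0, -0.0, 0.1], 0], [[0.87, 0.03, -0.08], [0.0, -0.0, 0.1], 0], [[0.87, 0.03, -0.08], [0.0, -0.0, 0.1], 0], [[0.87, 0.03, -0.08], [0.0, -0.0, 0.1], 0], 
[[0.7, -0.0, 0.0], [-0.0, -0.0, -0.0], 0], [[0.7, -0.0, 0.0], [-0.0, -0.0, -0.0], 0], [[0.7, -0.0, 0.0], [-0.0, -0.0, -0.0], 0], [[0.7, -0.0, 0.0], [-0.0, -0.0, -0.0], 0], [[0.7, -0.0, 0.0], [-0.0, -0.0, -0.0], 0],
```

apply_moves(increments=[[[0.9,0,-0.1],[0,0,0],0],[[0.9,0,-0.1],[0,0,0],0],[[0.9,0,-0.1],[0,0,0],0],[[0.9,0,-0.1],[0,0,0],0],[[0.9,0,-0.1],[0,0,0],0]])

```text
t: 53.9
eef_pos: [645.1, -60.9, 85.2]
tcp_rot: [-1.575, -0.006, 0.077]
ft_force: [-1.6, -0.3, 0.8]
opening: 0.005
```

apply_moves(increments=[[[0.7,0,0],[0,0,0],0],[[0.7,0,0],[0,0,0],0],[[0.6,0,0],[0,0,0],0],[[0.6,0,0],[0,0,0],0],[[0.4,0,0],[0,0,0],0]])

```text
t: 54.52
eef_pos: [677.1, -58.2, 85.0]
tcp_rot: [-1.575, -0.005, 0.077]
ft_force: [-0.9, -0.2, -1.2]
opening: -0.001
```

Now the last stretch in small steps until the stop is felt.

apply_moves(increments=[[[0.3,0,0],[0,0,0],0],[[0.3,0,0],[0,0,0],0],[[0.2,0,0],[0,0,0],0],[[0.2,0,0],[0,0,0],0],[[0,0,0],[0,0,0],0]])

```text
t: 55.15
eef_pos: [683.9, -57.7, 84.7]
tcp_rot: [-1.574, 0.005, 0.078]
ft_force: [-2.7, -0.0, 1.2]
opening: 0.005
```

apply_moves(increments=[[[0.2,0,0],[0,0,0],0],[[0.2,0,0],[0,0,0],0],[[0.2,0,0],[0,0,0],0],[[0,0,0],[0,0,0],0],[[0,0,0],[0,0,0],0]])

```text
t: 55.78
eef_pos: [683.7, -57.7, 84.9]
tcp_rot: [-1.572, 0.02, 0.078]
ft_force: [-2.7, -0.2, 0.5]
opening: 0.002
```

apply_moves(increments=[[[0.4,0,0],[0,0,-0.5],0],[[0.5,0,0],[0,0,-0.5],0],[[0.5,0,0],[0,0,0],0],[[0.5,0,0],[0,0,0],0],[[0.5,0,0],[0,0,0],0]])

```text
t: 56.4
eef_pos: [684.5, -57.5, 84.9]
tcp_rot: [-1.567, 0.06, 0.08]
ft_force: [-32.1, -3.7, 18.9]
opening: 0.005
```

apply_moves(increments=[[[-1,0,0],[0,0,-0.7],0],[[-2,0,0],[0,0,-0.7],0],[[-3,0,0],[0,0,-0.7],0],[[-3,-2,0],[0,0,-0.7],0],[[-1,-4,0],[0,0,0],0]])

```text
t: 57.02
eef_pos: [584.7, -65.9, 147.4]
tcp_rot: [-1.567, 0.007, 0.08]
ft_force: [0.4, 0.4, 0.9]
opening: 0.007
```

apply_moves(increments=[[[0,-5,0],[0,0,0],0],[[-2,-5,0],[0,0,0],0],[[-5,-2,0],[0,0,0],0],[[-5,0,0],[0,0,0],0],[[-3,0,0],[0,0,0],0]])

```text
t: 57.65
eef_pos: [436.6, -79.0, 275.6]
tcp_rot: [-1.572, -0.009, 0.08]
ft_force: [0.7, 0.1, 0.0]
opening: 0.004
```

```bash
python3 -c "
from h import *; st()
p,W=shot('wrist'); save(p,'w19'); q=p
print('tip',[(round(x['confidence'],2),np.round(tow(W,x['point']))) for x in nets.mark_of(p,'lock_tip')[:4]])
p,W=shot('scene')
for t in ('old','roller','sleeve','lock_tip','screen0'): print(t,[(round(x['confidence'],2),np.round(tow(W,x['point'])).tolist()) for x in nets.mark_of(p,t)[:5]])
a=cv2.resize(p['img'][150:350,130:470],(800,470)); cv2.imwrite('pics/fin.png',a[:,:,::-1])"
```

```text
t 57.65 pos [436.6 -79.  275.6] rot [-1.572 -0.009  0.08 ] F [0.7 0.1 0. ] open 0.004
tip []
old [(0.98, [666.0, -187.0, 1.0])]
roller [(0.88, [667.0, 55.0, 54.0]), (0.4, [480.0, 346.0, 18.0])]
sleeve [(0.4, [662.0, 57.0, 12.0])]
lock_tip [(0.44, [708.0, -55.0, 93.0]), (0.24, [788.0, 194.0, -2.0]), (0.18, [467.0, 245.0, 14.0])]
screen0 [(0.91, [671.0, -571.0, 0.0]), (0.9, [646.0, -431.0, 4.0]), (0.82, [479.0, 347.0, 15.0]), (0.81, [468.0, 244.0, 13.0]), (0.56, [663.0, 53.0, 11.0])]
```

View pics/fin.png

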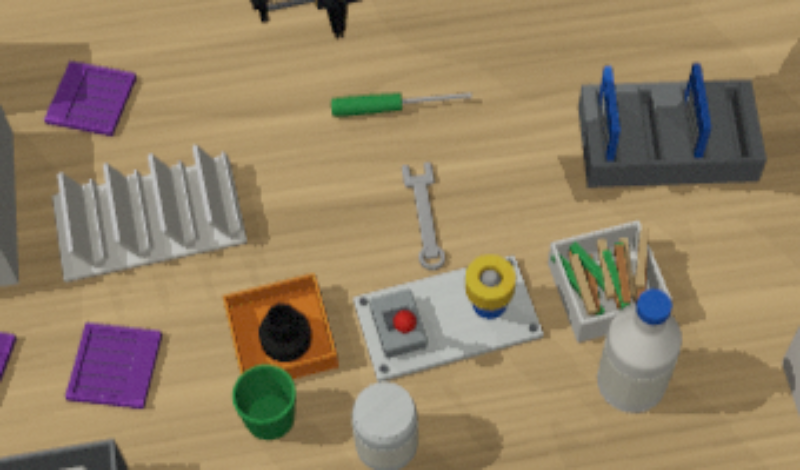

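```bash
python3 -c "
from h import *; print(env.job_done())"
```

```text
the job is handed in; nothing more can be done
None
```

The job is done and handed in after about 58 s of robot time. It gave no verdict.

- **Roller change:** the worn black roller is in the orange tray. The blue sleeve is home on the plate (network z about 12 mm) and the yellow roller is home on it (z about 51–54 mm, firm contact felt).
- **Lint screens:** only two were in the rack. They stand upright in the first and third housing slots, bottoms at about 13–19 mm against the 15 mm slot floor, each pushed to about 30 N contact. The purple look-alikes were left alone.
- **Lock lever:** I swung it last, until it pressed against its stop at about 32 N. The scene camera then put the knob at x of about 708 mm; I expected about 706 mm.

In the last picture the rack is empty, everything else looks untouched and the arm is clear. The wrist camera did not find the knob in the last two checks. The sleeve, mostly hidden under the roller, was reported with only 0.4 confidence but shows in the picture. No check disagreed with the result.

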